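# Pack the finished spectacle cases and lock the courier tray in its dock

## Task

Get the finished spectacles ready for the courier: lay every tube case that stands on the bench on its side in the grey tray, one to a saddle. Then slide the loaded tray along the bench into the dispatch dock until it is fully home against the back stop, and shoot the dock's bolt fully home through the keeper on the tray; the bolt has been left partly out and must be drawn back before the tray will go in. Leave the other things on the bench where they are.

Things in the scene. Friction and masses are not known exactly. Their poses are not given: they have to be found in the camera images.
- tray: Grey plastic courier tray, loose, 0.45 kg empty, 172 mm (x) by 240 mm (y), floor 4 mm, walls 4 mm thick, 28 mm high. Three saddles 80 mm apart along y take cases lying along x (tops then at 64 mm). A steel keeper staple stands on its +x wall. Origin at the centre of its underside. It starts outside the dock, on the dock's +y side, axes within 0.3 rad of the dock's.
- case1: Tubular spectacle case, grey with black caps, one of up to three alike; None if absent. Round body 40 mm in diameter, 140 mm long overall, an eight-sided cap at each end (42 mm across flats, 13 mm long), which hinders rolling. 0.11 kg. Starts standing on the bench. Origin at the middle of one end face (its foot at the start); z runs along its axis to the other end, which is alike.
- case2: Tubular spectacle case, grey with black caps, one of up to three alike; None if absent. Round body 40 mm in diameter, 140 mm long overall, an eight-sided cap at each end (42 mm across flats, 13 mm long), which hinders rolling. 0.11 kg. Starts standing on the bench. Origin at the middle of one end face (its foot at the start); z runs along its axis to the other end, which is alike.
- case3: Tubular spectacle case, grey with black caps, one of up to three alike; None if absent. Round body 40 mm in diameter, 140 mm long overall, an eight-sided cap at each end (42 mm across flats, 13 mm long), which hinders rolling. 0.11 kg. Starts standing on the bench. Origin at the middle of one end face (its foot at the start); z runs along its axis to the other end, which is alike.
- mid1 (a point): Middle of case1, at mid-length on its axis; axes as the case's. None if case1 is absent.
- mid2 (a point): Middle of case2, at mid-length on its axis; axes as the case's. None if case2 is absent.
- mid3 (a point): Middle of case3, at mid-length on its axis; axes as the case's. None if case3 is absent.
- saddle1 (a point): Saddle 1 of the tray (80 mm to -y of the tray's middle): where the middle of a laid case lies, on its axis, 42 mm above the tray's underside; axes as the tray's, the case lies along x. Two V notches (45 degree flanks, tops 37 mm up) in ribs 8 mm thick, 38 mm either side of this point along x; between the ribs it is open for the fingers.
- saddle2 (a point): Saddle 2 of the tray (the middle one): where the middle of a laid case lies, on its axis, 42 mm above the tray's underside; axes as the tray's, the case lies along x. Two V notches (45 degree flanks, tops 37 mm up) in ribs 8 mm thick, 38 mm either side of this point along x; between the ribs it is open for the fingers.
- saddle3 (a point): Saddle 3 of the tray (80 mm to +y of the tray's middle): where the middle of a laid case lies, on its axis, 42 mm above the tray's underside; axes as the tray's, the case lies along x. Two V notches (45 degree flanks, tops 37 mm up) in ribs 8 mm thick, 38 mm either side of this point along x; between the ribs it is open for the fingers.
- keeper (a point): Centre of the keeper's opening: a steel staple on top of the tray's +x wall at x 84, y 40, z 37 mm of the tray. Opening 20 mm wide (y), z 28 to 45 mm; top of the staple 49 mm. The bolt passes through it along x.
- dock: Fixed dock: steel guides 22 mm high, 180 mm apart along x, back stop at the -y end, mouth at +y: guides straight to y = 55 mm, then flaring 16 mm a side to y = 110 mm. Origin and axes are those of the tray when home against the stop, so the tray goes in along -y. Outside the +x guide is the bolt's block: x 97 to 179, y 22 to 58, straps 46 mm high. Guides end at x = 96 a side.
- bolt (a joint): Barrel bolt on the dock: brass rod, 10 mm in diameter, at y 40, z 37 mm of the dock, sliding along its -x. 0 m: fully drawn, tip at dock x 102 mm, clear of the tray. 0.035 m: fully home, tip at x 67 mm, through the keeper of a docked tray. Slides with about 2 to 3 N and stays where left. Out by more than about 13 mm it stops the keeper, and the tray, from going in.
- bolt_knob (a point): Centre of the bolt's upright knob, a brass cylinder 16 mm in diameter and 16 mm high (z 57 to 73 mm), on a 10 mm neck above the rod; it moves with the bolt. At joint 0 it is at dock x 150, y 40 mm, at 0.035 m at x 115 mm. It can be pinched from above, or pushed.
- spray: Bystander: clear lens-cleaner bottle, 52 mm in diameter, 150 mm tall, standing to the right. Origin under its centre.
- driver: Bystander: screwdriver 160 mm long lying on the bench to the right of the dock. Origin under its middle.
- carton: Bystander: white frame carton 100 x 190 x 45 mm, far side of the bench on the left. Origin under its centre.
- glasses: Bystander: pair of black spectacles, 130 mm wide, 42 mm high, standing open on the bench beyond the dock. Origin on the bench under the bridge.
Things that resemble listed ones, but are neither listed nor needed, are in the scene too. What is shaped like the case3 but red is not meant.

How it is judged:
On the way, in this order (a step that is already met when the one before it is completed fails the run):
1. every case lies on its side in a saddle of the tray (angle between case1's own z axis and vertical between 1.45 and 1.69 rad and ((distance between mid1 and saddle1 below 0.018 m and angle between the z axis of case1 and the x axis of tray, either way round below 0.1 rad) or (distance between mid1 and saddle2 below 0.018 m and angle between the z axis of case1 and the x axis of tray, either way round below 0.1 rad) or (distance between mid1 and saddle3 below 0.018 m and angle between the z axis of case1 and the x axis of tray, either way round below 0.1 rad)) and angle between case2's own z axis and vertical between 1.45 and 1.69 rad and ((distance between mid2 and saddle1 below 0.018 m and angle between the z axis of case2 and the x axis of tray, either way round below 0.1 rad) or (distance between mid2 and saddle2 below 0.018 m and angle between the z axis of case2 and the x axis of tray, either way round below 0.1 rad) or (distance between mid2 and saddle3 below 0.018 m and angle between the z axis of case2 and the x axis of tray, either way round below 0.1 rad)) and angle between case3's own z axis and vertical between 1.45 and 1.69 rad and ((distance between mid3 and saddle1 below 0.018 m and angle between the z axis of case3 and the x axis of tray, either way round below 0.1 rad) or (distance between mid3 and saddle2 below 0.018 m and angle between the z axis of case3 and the x axis of tray, either way round below 0.1 rad) or (distance between mid3 and saddle3 below 0.018 m and angle between the z axis of case3 and the x axis of tray, either way round below 0.1 rad))), for 0.2 s.
2. the loaded tray is home in the dock (y of tray in the frame of dock between -0.005 and 0.005 m and x of tray in the frame of dock between -0.006 and 0.006 m and angle between the y axis of tray and the y axis of dock, either way round below 0.04 rad), for 0.2 s.
3. the bolt is shot home through the keeper (all of step 2 and value of joint bolt above 0.03 m), for 0.2 s.
At the end, for the whole second after the job is handed in: Every case present lies in its own saddle (its middle within 18 mm of the saddle point, its axis within 0.1 rad of the saddle's), the tray is home in the dock (within 5 mm of the back stop, 6 mm sideways, 0.04 rad), the bolt is out by more than 30 of its 35 mm, and all is at rest (all of step 1 and all of step 3 and linear speed of each of case1, case2, case3, tray below 0.02 m/s); the robot touches nothing.
It fails at once if the lens-cleaner bottle is disturbed (moved more than 20 mm) (distance of spray from where it was at the start of the episode above 0.02 m).
It fails at once if the screwdriver is disturbed (moved more than 20 mm) (distance of driver from where it was at the start of the episode above 0.02 m).
It fails at once if the frame carton is disturbed (moved more than 20 mm) (distance of carton from where it was at the start of the episode above 0.02 m).
It fails at once if the pair of spectacles is disturbed (moved more than 20 mm) (distance of glasses from where it was at the start of the episode above 0.02 m).
Of case1, case2, case3 only 2 to 3 are there at a start; the rules pass over those that are not, and their reading is None.
At some moment in a run one of tray, case1, case2, case3 may be knocked a few centimetres aside while the robot is not near it.
Once in a run the grip may slacken for a moment while it holds something.
It also fails if it takes over 210 s, if anything falls off the work surface, if the arm or the gripper's body presses on something with over 40 N, if the wrist force passes 120 N, or if a joint passes its speed limit or range.

## Robot

A 6-joint arm with a two-finger parallel gripper is mounted at the origin on the work surface. World frame = base frame: x ahead of the robot, y to its left, z up, the work surface at z = 0. Lengths are in m, angles in rad, forces in N, time in s.
With the tool pointing down it reaches from about 0.225 to 0.875 m from the base axis. Payload 3.4 kg.
Tool frame: the origin (TCP) lies between the finger pads; the fingertips stand 19 mm ahead of it and the grasp point (between the pads) is the TCP; z points along the fingers, y is the line along which they close (so a half turn about z gives the same grasp; the last joint's range is limited). The gripper opens to 85 mm and grips with 20 to 120 N. Pads are 22 mm wide; open, the fingers measure 114 mm over their backs; the gripper's body (76 mm by 85 mm) begins 54 mm behind the grasp point. The pads swing forward as they close: fully open they stand 13 mm farther back than shut.
Start: joints at [1.228, 0.276, 1.505, -0, 1.361, -0.121], TCP at [0.127, 0.561, 0.221] pointing down, gripper open.
Joint ranges: [-2.89, 2.89], [-0.75, 2.08], [0.22, 2.7], [-1.18, 4.32], [0.11, 2.71], [-2.7, 2.7]. Speed limits (rad/s): [2.57, 2.57, 3.14, 3.14, 3.14, 3.14].

## Interface

Orientations are given as a unit quaternion [w, x, y, z].
In Python, from rig import get_state, imaging, ticket gives the robot as it stands. The module is installed in compiled form; this text tells all that it offers.
- The arm moves only by the shell command python3 -m inch 'ROWS' [FORCE]. ROWS is JSON, a list of rows, each an object with "claw": the opening, from -1 (shut) to 1 (fully open); "travel": the shift along the world's x, y, z in units of 200 mm (1.0 is 200 mm), a list of three; "turn": the turn about the world's z in units of 180 degrees (1.0 is 180 degrees). A call has 1 to 5 rows; each row is the pose to reach, as a shift and turn from the pose commanded when the call began, turning the shorter way round; what a row does not reach only later rows make up. A row lasts 1/10 s, in which the tool goes at most 50 mm and 8.59 degrees, less where a joint would pass 70% of its speed; a pose out of reach is approached as far as the arm can. A call with a number of a shift or a turn outside -1 to 1 is refused whole. A call with a gripper value outside its range is refused whole. The fingers move at their own pace and stop on an object; FORCE is the grip in N (left out, the last holds). Time passes only in rows, so rows that repeat a pose let the fingers close. It gives the time, the measured TCP pose, the force, the opening and the grip force at its end, in the units of the state.
- get_state(): the state, without advancing time (a new reading comes with each control period).
- imaging.get_image(name): name is "scene" or "top"; returns the picture (384x512x3 uint8, red, green, blue); there is no depth.
- imaging.camera_params(name): a dict with "camera_matrix" (3x3 intrinsics, pixels), "cam_to_world" (4x4, takes a point from camera to world coordinates). Camera axes: x right, y down, z forward; pixel columns grow to the right and rows downward; lengths in m; the calibration is good to about 2 mm. A picture is of the moment at which its call begins. camera_params takes no time and is no camera call.
- ticket.sign_off(): hands the job in; it is judged then, once.
The state is a dict: "clock": time; "qpos": joint angles; "qd": joint speeds; "effort": joint torques, N m; "position": TCP position; "ee_rot": TCP orientation; "contact_force": force on the tool from outside, world axes, zero at the start; "moment": the same for the moment, N m; "width": finger opening in m; "gripper_force": force on a finger pad.
Only numpy, scipy, OpenCV 4.12 (cv2) and the standard library are available. Lean on these libraries where they do the work, as an engineer would, in place of code of your own. Each camera call takes 0.05 s, during which the arm holds its last target. There are 200 camera calls.

## Working session

There is one attempt and no reset: what is moved stays moved. The work goes in short steps, Python scripts to look and compute and a shell command to move; the robot and the scene stay as the last step left them, time stands still between calls to the robot, and variables do not carry over. Pictures are saved under pics/ and viewed, at most 15 in all, crops included, and the job is handed in when it is done.

```bash
mkdir -p pics; cat > h.py <<'E'
import numpy as np, cv2
from rig import get_state, imaging, ticket
def P(n):
    p=imaging.camera_params(n); return np.array(p["camera_matrix"]),np.array(p["cam_to_world"])
def ray(n,u,v,z):
    K,T=P(n); d=T[:3,:3]@np.linalg.inv(K)@[u,v,1.]; o=T[:3,3]; return o+d*(z-o[2])/d[2]
def proj(n,X):
    K,T=P(n); c=T[:3,:3].T@(np.array(X,float)-T[:3,3]); q=K@c; return q[:2]/q[2]
def snap(n,f):
    im=imaging.get_image(n)[:,:,::-1].copy(); cv2.imwrite(f"pics/{f}.png",im); return im
E
python3 - <<'E'
from h import *
a=snap("scene","s0");b=snap("top","t0")
for n in("scene","top"):
    K,T=P(n);print(K.round(1).tolist(),T.round(3).tolist())
print(get_state())
E
```

```text
[[376.2, 0.0, 258.8], [0.0, 376.2, 197.1], [0.0, 0.0, 1.0]] [[0.654, 0.647, -0.392, 1.02], [0.757, -0.563, 0.333, -0.467], [-0.005, -0.514, -0.857, 1.096], [0.0, 0.0, 0.0, 1.0]]
[[479.4, 0.0, 249.3], [0.0, 479.4, 195.4], [0.0, 0.0, 1.0]] [[-0.023, -0.982, 0.188, 0.305], [-1.0, 0.024, 0.002, -0.052], [-0.007, -0.187, -0.982, 1.469], [0.0, 0.0, 0.0, 1.0]]
{'clock': 0.1, 'qpos': array([ 1.22801118e+00,  2.76570169e-01,  1.50601974e+00, -2.75360243e-05,
        1.36068388e+00, -1.20995870e-01]), 'qd': array([-1.88177918e-03, -2.25493799e-03, -2.33276294e-03, -8.38807366e-05,
       -1.02433468e-03, -1.16155420e-03]), 'effort': array([ 8.73637200e-04, -4.17706311e+01, -2.46405262e+01, -2.71509134e-04,
        5.70902339e-03,  2.99791714e-05]), 'position': array([0.1263344 , 0.5604523 , 0.22059904]), 'ee_rot': array([-1.80074686e-04,  1.10664582e-01,  9.93857456e-01, -8.21161438e-04]), 'contact_force': array([ 0.03772628,  0.4042235 , -0.32126759]), 'moment': array([-0.01470552,  0.04444682, -0.01455178]), 'gripper_force': 0.0, 'width': 0.08584672435268374}
```

View pics/s0.png

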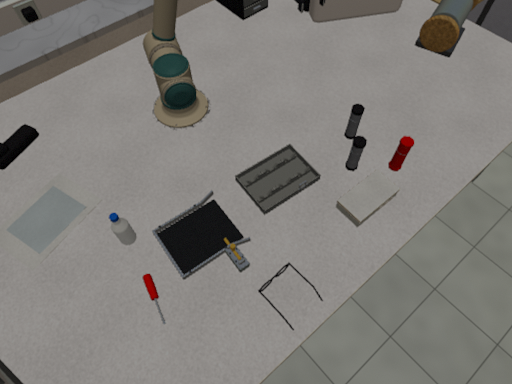

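View pics/t0.png

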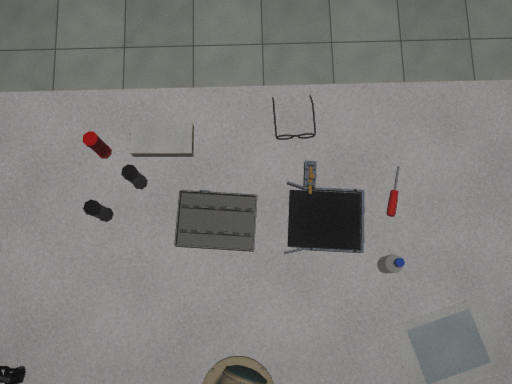

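The top view shows two grey tubes with black caps, at px (134,177) and (98,211), and a red one at (97,145). The red tube is the excluded lookalike, so the two grey ones are the cases. The tray is at (217,221), the dock at (326,220) and the bolt at (311,178). I'll confirm with an enlarged crop and measure.

```bash
python3 - <<'E'
from h import *
b=cv2.imread("pics/t0.png");s=cv2.imread("pics/s0.png")
A=cv2.resize(b[80:270,70:410],(800,447),interpolation=cv2.INTER_CUBIC)
cv2.imwrite("pics/c0.png",A)
h=cv2.cvtColor(b,cv2.COLOR_BGR2HSV)
def comps(n,m,mn=25,mx=20000):
    k,l,st,c=cv2.connectedComponentsWithStats(m.astype(np.uint8))
    for i in range(1,k):
        if mn<st[i,4]<mx:
            p=np.argwhere(l==i)[:,::-1].astype(np.float32); r=cv2.minAreaRect(p)
            print(n,st[i].tolist(),c[i].round(1),[np.round(x,1) for x in r], ray("top",*r[0],0.028)[:2].round(3))
V=h[...,2]
comps("dark<60",V<60); comps("tray",(V>60)&(V<115)&(np.arange(384)[:,None]>100),800)
comps("brass",(h[...,1]>120)&(V>80),4)
hs=cv2.cvtColor(s,cv2.COLOR_BGR2HSV)
m=(hs[...,2]<70)
k,l,st,c=cv2.connectedComponentsWithStats(m.astype(np.uint8))
for i in range(1,k):
    if 15<st[i,4]<5000: print("scene",st[i].tolist(),c[i].round(1))
m=(hs[...,1]>120)&(hs[...,2]>80)
k,l,st,c=cv2.connectedComponentsWithStats(m.astype(np.uint8))
for i in range(1,k):
    if 4<st[i,4]<5000: print("scene br",st[i].tolist(),c[i].round(1))
E
```

```text
dark<60 [281, 135, 22, 3, 27] [292.  135.5] [array([291.5, 136. ]), array([21.,  2.]), np.float64(-0.0)] [ 0.766 -0.185]
dark<60 [90, 138, 19, 18, 163] [100.4 147.7] [array([100.2, 147.6]), array([17.4, 11.4]), np.float64(41.6)] [0.743 0.414]
dark<60 [122, 165, 25, 24, 347] [133.8 176.3] [array([133.8, 176.8]), array([27.6, 14.1]), np.float64(45.0)] [0.647 0.307]
dark<60 [288, 188, 74, 64, 4199] [324.9 219.4] [array([324.8, 219.4]), array([73.2, 62. ]), np.float64(1.1)] [ 0.5   -0.275]
dark<60 [176, 191, 79, 54, 164] [201.5 202.9] [array([203.7, 201.7]), array([43. , 91.6]), np.float64(58.4)] [0.564 0.091]
dark<60 [84, 200, 29, 21, 375] [ 97.7 210.3] [array([ 98.1, 210.1]), array([29.9, 15. ]), np.float64(23.6)] [0.545 0.414]
dark<60 [190, 207, 25, 3, 39] [203.1 208.1] [array([202., 208.]), array([ 2., 24.]), np.float64(90.0)] [0.544 0.097]
dark<60 [218, 208, 33, 4, 49] [232.7 209.9] [array([234. , 209.7]), array([32. ,  2.1]), np.float64(3.6)] [ 0.536 -0.001]
dark<60 [217, 232, 22, 4, 30] [227.  234.1] [array([227.6, 233.7]), array([21. ,  2.4]), np.float64(4.8)] [0.464 0.02 ]
dark<
[... 1734 characters left out ...]
e [155, 192, 88, 87, 3472] [198.  235.5]
scene [236, 239, 14, 6, 19] [242.6 241.6]
scene [259, 263, 63, 67, 173] [282.9 288.1]
scene [239, 264, 10, 8, 25] [243.6 267.9]
scene [0, 360, 23, 24, 169] [  9.2 373.6]
scene [0, 377, 5, 7, 25] [  1.6 380.8]
scene br [425, 15, 34, 23, 160] [446.   21.3]
scene br [431, 26, 4, 3, 8] [432.2  27. ]
scene br [400, 136, 14, 11, 114] [406.9 141.3]
scene br [402, 148, 7, 7, 19] [405.3 150.9]
scene br [396, 155, 9, 11, 30] [400.1 160.4]
scene br [389, 161, 12, 10, 34] [394.5 167.2]
scene br [109, 213, 9, 8, 45] [113.  216.2]
scene br [224, 238, 6, 7, 24] [226.2 240.9]
scene br [230, 244, 11, 16, 57] [234.4 250.8]
scene br [143, 274, 15, 26, 205] [150.1 286. ]
```

View pics/c0.png

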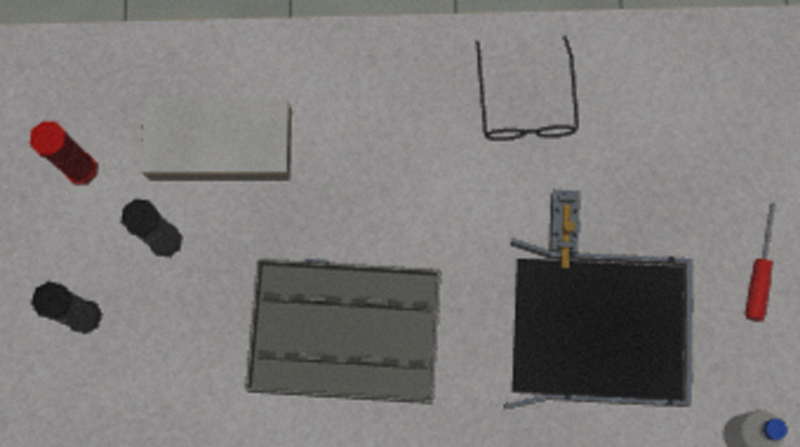

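The crop confirms it: the grey cases have top caps at about px (130,173) and (92,207), the tube by the carton is red, and the bolt tip sticks over the dock's +x guide at (310,190).

```bash
python3 - <<'E'
from h import *
f=lambda x,y:(x/2.353+70,y/2.353+80)
for n,t,ft in(("A",(141,218),(168,242)),("B",(52,300),(87,319)),("red",(46,138),(84,172))):
    print(n,ray("top",*f(*t),.14)[:2].round(3),ray("top",*f(*ft),.01)[:2].round(3))
c=np.array([ray("top",*f(*q),.028)[:2] for q in((260,260),(440,269),(433,403),(247,391))])
print("tray",c.round(3).tolist(),c.mean(0).round(3),[np.linalg.norm(c[i]-c[(i+1)%4]).round(3) for i in range(4)],
 [np.arctan2(*(d:=c[i]-c[j])[[0,1]]*[1,1]).round(3) if 0 else np.arctan2(-(c[i]-c[j])[0],(c[i]-c[j])[1]).round(3) for i,j in((0,1),(3,2))])
for q in((516,260),(690,259),(690,404),(512,391)): print("dock",ray("top",*f(*q),.0)[:2].round(3),ray("top",*f(*q),.022)[:2].round(3))
for q in((143,175),(290,178),(290,103)):print("carton",ray("top",*f(*q),.02)[:2].round(3))
print("knob",ray("top",*f(570,226),.073)[:2].round(3),"tip",ray("top",*f(566,267),.037)[:2].round(3),"block",[ray("top",*f(*q),.046)[:2].round(3).tolist() for q in((552,191),(579,191))],"keeper",ray("top",*f(317,262),.049)[:2].round(3))
K,T=P("scene")
print(ray("scene",234.5,246,.065)[:2].round(3))
E
```

```text
A [0.633 0.29 ] [0.631 0.287]
B [0.534 0.395] [0.53  0.391]
red [0.737 0.41 ] [0.73  0.402]
tray [[0.6, 0.163], [0.582, -0.072], [0.409, -0.058], [0.43, 0.178]] [0.505 0.053] [np.float64(0.235), np.float64(0.174), np.float64(0.238), np.float64(0.171)] [np.float64(-0.075), np.float64(-0.088)]
dock [ 0.598 -0.173] [ 0.593 -0.172]
dock [ 0.593 -0.404] [ 0.589 -0.399]
dock [ 0.402 -0.391] [ 0.401 -0.386]
dock [ 0.424 -0.162] [ 0.422 -0.16 ]
carton [0.721 0.32 ]
carton [0.712 0.124]
carton [0.817 0.124]
knob [ 0.625 -0.238] tip [ 0.579 -0.235] block [[0.679, -0.22], [0.678, -0.255]] keeper [0.591 0.086]
[ 0.629 -0.232]
```

```bash
python3 -m inch '[{"claw":-1,"travel":[0.94,-0.45,0],"turn":0.044},{"claw":-1,"travel":[0.94,-0.45,0],"turn":0.044},{"claw":-1,"travel":[0.94,-0.45,0],"turn":0.044},{"claw":-1,"travel":[0.94,-0.45,0],"turn":0.044},{"claw":-1,"travel":[0.94,-0.45,0],"turn":0.044}]'
python3 -m inch '[{"claw":-1,"travel":[0.94,-0.45,0],"turn":0},{"claw":-1,"travel":[0.94,-0.45,0],"turn":0},{"claw":-1,"travel":[0.94,-0.45,0],"turn":0},{"claw":-1,"travel":[0.94,-0.45,0],"turn":0},{"claw":-1,"travel":[0.94,-0.45,0],"turn":0}]'
python3 -m inch '[{"claw":-1,"travel":[0.94,-0.45,0],"turn":0},{"claw":-1,"travel":[0.94,-0.45,0],"turn":0},{"claw":-1,"travel":[0.94,-0.45,0],"turn":0},{"claw":-1,"travel":[0.94,-0.45,0],"turn":0},{"claw":-1,"travel":[0.94,-0.45,0],"turn":0}]'
```

```text
clock: 0.6
position: [0.319, 0.4685, 0.2209]
ee_rot: [0.001, 0.044, 0.999, -0.001]
contact_force: [-0.0, -0.1, -0.1]
width: 0.0123
gripper_force: 0.0
clock: 1.1
position: [0.5071, 0.3784, 0.2204]
ee_rot: [0.001, 0.044, 0.999, -0.001]
contact_force: [-0.5, -0.3, -0.4]
width: -0.0002
gripper_force: 0.0
clock: 1.6
position: [0.6946, 0.2881, 0.2193]
ee_rot: [0.0, 0.044, 0.999, -0.001]
contact_force: [-1.1, 0.1, -0.8]
width: 0.0001
gripper_force: 0.0
```

```bash
python3 -m inch '[{"claw":-1,"travel":[0,0,-0.25],"turn":0},{"claw":-1,"travel":[0,0,-0.47],"turn":0},{"claw":-1,"travel":[0,0,-0.47],"turn":0},{"claw":-1,"travel":[-0.1,0.005,-0.47],"turn":0},{"claw":-1,"travel":[-0.2,0.01,-0.47],"turn":0}]'
python3 -m inch '[{"claw":-1,"travel":[-0.08,0.005,0],"turn":0},{"claw":-1,"travel":[-0.16,0.01,0],"turn":0},{"claw":-1,"travel":[-0.24,0.015,0],"turn":0},{"claw":-1,"travel":[-0.3,0.02,0.1],"turn":0},{"claw":-1,"travel":[-0.3,0.02,0.5],"turn":0}]'
python3 -c "
from h import *
snap('top','t1')"
```

```text
clock: 2.1
position: [0.6504, 0.2943, 0.1291]
ee_rot: [0.001, 0.042, 0.999, 0.001]
contact_force: [-0.0, -0.0, 0.9]
width: -0.0004
gripper_force: 0.1
clock: 2.6
position: [0.5851, 0.2973, 0.1959]
ee_rot: [-0.005, 0.041, 0.999, -0.002]
contact_force: [1.3, 0.5, -0.0]
width: -0.0001
gripper_force: 0.0
```

View pics/t1.png

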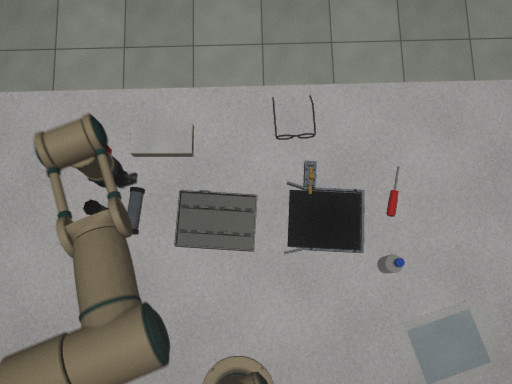

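The picture shows case A lying along x from px (138,190) to (135,233), with everything else unmoved. I'll topple case B next.

```bash
python3 -m inch '[{"claw":-1,"travel":[0.06,0.24,0],"turn":0},{"claw":-1,"travel":[0.06,0.47,0],"turn":0},{"claw":-1,"travel":[0.06,0.47,0],"turn":0},{"claw":-1,"travel":[0.06,0.47,-0.17],"turn":0},{"claw":-1,"travel":[0.06,0.47,-0.35],"turn":0}]'
python3 -m inch '[{"claw":-1,"travel":[-0.08,0.005,0],"turn":0},{"claw":-1,"travel":[-0.16,0.01,0],"turn":0},{"claw":-1,"travel":[-0.24,0.015,0],"turn":0},{"claw":-1,"travel":[-0.32,0.02,0],"turn":0},{"claw":-1,"travel":[-0.4,0.02,0],"turn":0}]'
python3 -m inch '[{"claw":-1,"travel":[-0.05,0,0.1],"turn":0},{"claw":-1,"travel":[-0.05,0,0.3],"turn":0},{"claw":-1,"travel":[0.3,0.3,0.5],"turn":0},{"claw":1,"travel":[0.5,0.5,0.5],"turn":0},{"claw":1,"travel":[0.5,0.5,0.5],"turn":0}]'
python3 -m inch '[{"claw":1,"travel":[-0.1,0.5,0],"turn":0},{"claw":1,"travel":[-0.3,0.5,0],"turn":0},{"claw":1,"travel":[-0.6,0.5,0],"turn":0},{"claw":1,"travel":[-0.9,0.5,0],"turn":0},{"claw":1,"travel":[-0.9,0.5,0],"turn":0}]'
python3 -c "
from h import *
b=snap('top','t2');snap('scene','s2')
cv2.imwrite('pics/c2.png',cv2.resize(b[100:300,0:270],(800,592),interpolation=cv2.INTER_CUBIC))"
```

```text
clock: 3.15
position: [0.6035, 0.3931, 0.1309]
ee_rot: [0.003, 0.041, 0.999, 0.002]
contact_force: [0.2, -0.3, -1.7]
width: -0.0005
gripper_force: 0.0
clock: 3.65
position: [0.5231, 0.3964, 0.1312]
ee_rot: [0.003, 0.041, 0.999, 0.002]
contact_force: [-0.7, -0.5, 0.2]
width: -0.0
gripper_force: 0.0
clock: 4.15
position: [0.6197, 0.4933, 0.2317]
ee_rot: [0.002, 0.041, 0.999, 0.002]
contact_force: [1.8, 1.2, -0.0]
width: 0.0283
gripper_force: 0.0
clock: 4.65
position: [0.435, 0.5929, 0.2288]
ee_rot: [-0.0, 0.04, 0.999, 0.001]
contact_force: [-0.5, -0.8, -0.0]
width: 0.0855
gripper_force: 0.0
```

View pics/c2.png

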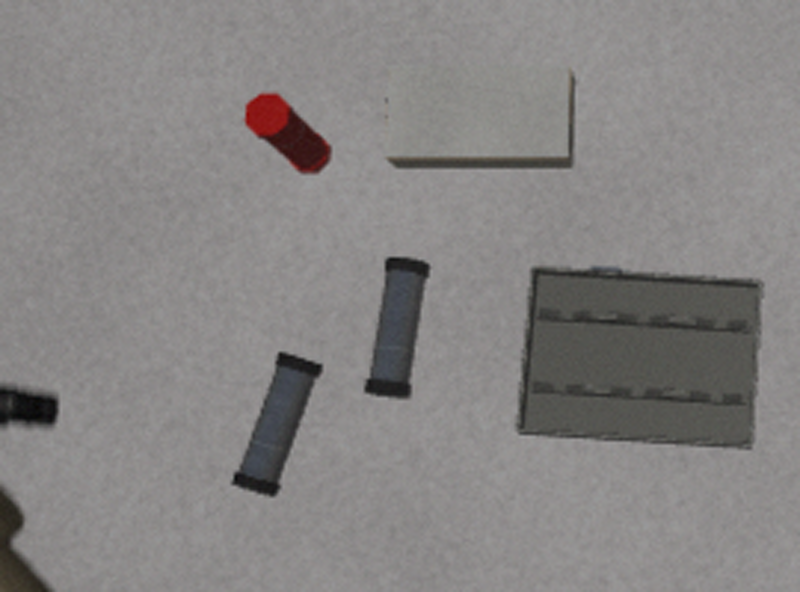

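```bash
python3 - <<'E'
from h import *
f=lambda x,y:(x/2.963,y/2.96+100)
for n,a,b in(("A",(407,267),(387,387)),("B",(299,364),(256,484))):
    p,q=[ray("top",*f(*t),.025)[:2] for t in(a,b)];d=p-q
    print(n,((p+q)/2).round(4),"len",np.linalg.norm(d).round(3),"yaw",np.arctan2(d[1],d[0]).round(3))
c=np.array([ray("top",*f(*q),.028)[:2] for q in((534,268),(762,282),(752,448),(519,432))])
C=c.mean(0);print("tray",C.round(4),[(np.arctan2(-(c[i]-c[j])[0],(c[i]-c[j])[1])).round(3) for i,j in((0,1),(3,2))])
y=np.array([.085,.996])
for k in(-.08,0,.08):print((C+k*y).round(4))
s=get_state();print(s["position"],s["ee_rot"])
E
```

```text
A [0.5424 0.3047] len 0.126 yaw -0.142
B [0.4452 0.4242] len 0.127 yaw -0.313
tray [0.5047 0.0528] [np.float64(-0.087), np.float64(-0.092)]
[ 0.4979 -0.0269]
[0.5047 0.0528]
[0.5115 0.1324]
[0.43251878 0.59323701 0.23017045] [-6.96506105e-04  3.87107480e-02  9.99249413e-01  1.26627152e-03]
```

```bash
python3 -m inch '[{"claw":1,"travel":[0.14,-0.25,0],"turn":-0.019},{"claw":1,"travel":[0.28,-0.48,0],"turn":-0.019},{"claw":1,"travel":[0.42,-0.72,0],"turn":-0.019},{"claw":1,"travel":[0.55,-0.9,0],"turn":-0.019},{"claw":1,"travel":[0.55,-0.9,0],"turn":-0.019}]'
python3 -m inch '[{"claw":1,"travel":[0,-0.25,-0.1],"turn":0},{"claw":1,"travel":[0,-0.54,-0.3],"turn":0},{"claw":1,"travel":[0,-0.54,-0.5],"turn":0},{"claw":1,"travel":[0,-0.54,-0.6],"turn":0},{"claw":1,"travel":[0,-0.54,-0.6],"turn":0}]'
```

```text
clock: 5.25
position: [0.5529, 0.4069, 0.2287]
ee_rot: [0.002, 0.074, 0.997, -0.001]
contact_force: [0.3, 0.9, 0.4]
width: 0.0855
gripper_force: 0.0
clock: 5.75
position: [0.5468, 0.3021, 0.1038]
ee_rot: [-0.003, 0.072, 0.997, -0.001]
contact_force: [-0.4, -0.2, -0.3]
width: 0.0853
gripper_force: 0.0
```

```bash
python3 -m inch '[{"claw":1,"travel":[-0.02,0.013,-0.2],"turn":0},{"claw":1,"travel":[-0.02,0.013,-0.3],"turn":0},{"claw":1,"travel":[-0.02,0.013,-0.385],"turn":0},{"claw":1,"travel":[-0.02,0.013,-0.385],"turn":0},{"claw":-1,"travel":[-0.02,0.013,-0.385],"turn":0}]' 40
python3 -m inch '[{"claw":-1,"travel":[0,0,0],"turn":0},{"claw":-1,"travel":[0,0,0],"turn":0},{"claw":-1,"travel":[0,0,0],"turn":0},{"claw":-1,"travel":[0,0,0],"turn":0},{"claw":-1,"travel":[0,0,0],"turn":0}]' 40
python3 -m inch '[{"claw":-1,"travel":[0,0,0.1],"turn":0},{"claw":-1,"travel":[0,0,0.25],"turn":0},{"claw":-1,"travel":[0,0,0.4],"turn":0},{"claw":-1,"travel":[0,0,0.5],"turn":0},{"claw":-1,"travel":[0,0,0.5],"turn":0}]' 40
```

```text
clock: 6.25
position: [0.5466, 0.3077, 0.0315]
ee_rot: [0.001, 0.071, 0.997, 0.001]
contact_force: [-0.2, -0.3, 0.4]
width: 0.0733
gripper_force: 0.0
clock: 6.75
position: [0.5462, 0.3069, 0.0311]
ee_rot: [0.001, 0.072, 0.997, 0.001]
contact_force: [-0.8, -0.1, 5.2]
width: 0.0005
gripper_force: 2.4
clock: 7.25
position: [0.5472, 0.3072, 0.1331]
ee_rot: [0.003, 0.072, 0.997, 0.002]
contact_force: [0.6, 0.6, 0.3]
width: 0.0
gripper_force: 0.0
```

```bash
python3 -m inch '[{"claw":1,"travel":[0,0.25,0.2],"turn":0},{"claw":1,"travel":[0,0.5,0.4],"turn":0},{"claw":1,"travel":[0,0.75,0.4],"turn":0},{"claw":1,"travel":[0,1,0.4],"turn":0},{"claw":1,"travel":[0,1,0.4],"turn":0}]'
python3 -m inch '[{"claw":1,"travel":[-0.2,0.25,0],"turn":0},{"claw":1,"travel":[-0.4,0.4,0],"turn":0},{"claw":1,"travel":[-0.6,0.4,0],"turn":0},{"claw":1,"travel":[-0.6,0.4,0],"turn":0},{"claw":1,"travel":[-0.6,0.4,0],"turn":0}]'
python3 -c "
from h import *
b=snap('top','t3');snap('scene','s3')
cv2.imwrite('pics/c3.png',cv2.resize(b[100:300,0:270],(800,592),interpolation=cv2.INTER_CUBIC))"
```

```text
clock: 7.75
position: [0.5441, 0.5105, 0.2082]
ee_rot: [-0.001, 0.07, 0.998, 0.001]
contact_force: [0.3, -1.4, -0.5]
width: 0.072
gripper_force: 0.0
clock: 8.25
position: [0.4235, 0.5865, 0.2083]
ee_rot: [-0.0, 0.07, 0.998, -0.001]
contact_force: [0.4, -0.2, -0.2]
width: 0.0854
gripper_force: 0.0
```

View pics/c3.png

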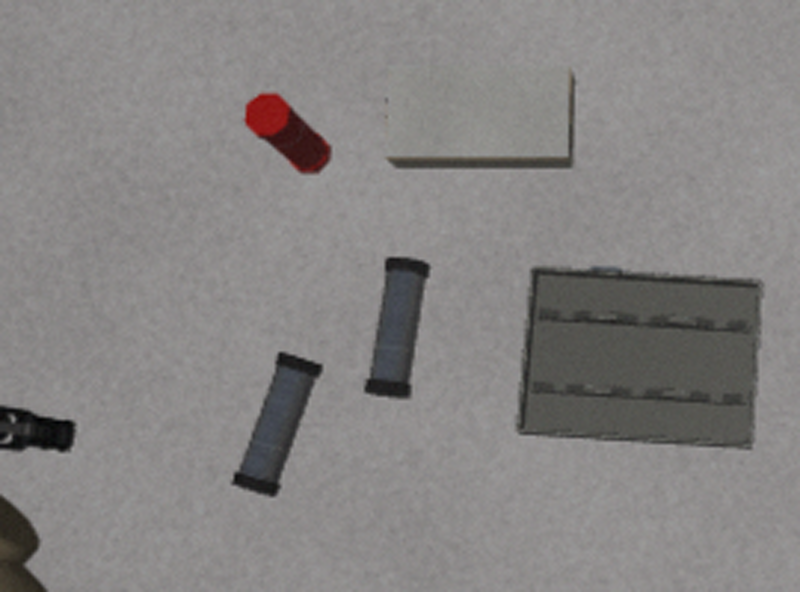

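The picture shows both cases exactly where they were (A mid at px (397,327) of the crop), so the pads closed above the axis and slid off. I'll grip about 14 mm lower, starting with B.

```bash
python3 -m inch '[{"claw":1,"travel":[0.05,-0.24,0],"turn":-0.055},{"claw":1,"travel":[0.11,-0.48,0],"turn":-0.055},{"claw":1,"travel":[0.11,-0.72,-0.1],"turn":-0.055},{"claw":1,"travel":[0.11,-0.81,-0.3],"turn":-0.055},{"claw":1,"travel":[0.11,-0.81,-0.5],"turn":-0.055}]'
python3 -m inch '[{"claw":1,"travel":[0,0,-0.1],"turn":0},{"claw":1,"travel":[0,0,-0.2],"turn":0},{"claw":1,"travel":[0,0,-0.2],"turn":0},{"claw":1,"travel":[0,0,-0.2],"turn":0}]'
```

```text
clock: 8.85
position: [0.4494, 0.4202, 0.1096]
ee_rot: [0.001, 0.16, 0.987, 0.0]
contact_force: [0.8, 1.0, -0.3]
width: 0.085
gripper_force: 0.0
clock: 9.25
position: [0.4484, 0.4236, 0.0694]
ee_rot: [0.0, 0.158, 0.987, -0.0]
contact_force: [0.3, 0.0, 0.7]
width: 0.0853
gripper_force: 0.0
```

```bash
python3 -m inch '[{"claw":1,"travel":[-0.015,0,-0.13],"turn":0},{"claw":1,"travel":[-0.015,0,-0.26],"turn":0},{"claw":1,"travel":[-0.015,0,-0.26],"turn":0},{"claw":-1,"travel":[-0.015,0,-0.26],"turn":0},{"claw":-1,"travel":[-0.015,0,-0.26],"turn":0}]' 40
python3 -m inch '[{"claw":-1,"travel":[0,0,0],"turn":0},{"claw":-1,"travel":[0,0,0],"turn":0},{"claw":-1,"travel":[0,0,0],"turn":0},{"claw":-1,"travel":[0,0,0],"turn":0}]' 40
```

```text
clock: 9.75
position: [0.4456, 0.4253, 0.0195]
ee_rot: [0.001, 0.157, 0.988, 0.001]
contact_force: [-1.0, 1.5, 0.5]
width: 0.0589
gripper_force: 0.0
clock: 10.15
position: [0.4456, 0.4262, 0.0198]
ee_rot: [0.002, 0.157, 0.988, 0.002]
contact_force: [-0.8, 1.7, 5.3]
width: 0.0319
gripper_force: 35.5
```

```bash
python3 -c "
from h import *
s=snap('scene','s4')
u,v=proj('scene',[.4456,.4262,.02]).astype(int);print(u,v)
cv2.imwrite('pics/c4.png',cv2.resize(s[max(0,v-60):v+40,u-70:u+63],(798,600),interpolation=cv2.INTER_CUBIC))
print(get_state()['width'],get_state()['gripper_force'])"
```

```text
338 113
0.03181134277526894 35.53138196468353
```

View pics/c4.png

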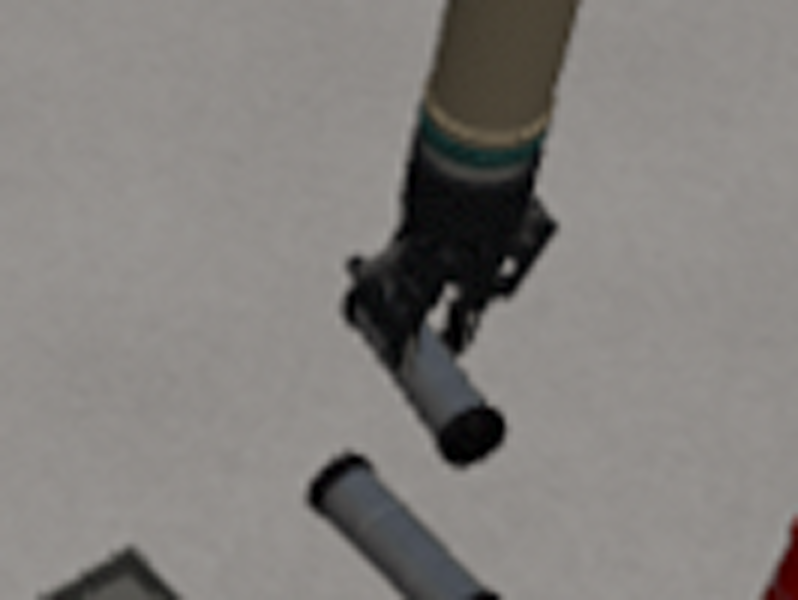

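The picture shows the fingers straddling case B at crop (430,340), but the width of 32 mm is less than the 40 mm body, so they are still pinching above the axis. I'll open and go lower.

```bash
python3 -m inch '[{"claw":1,"travel":[0,0,0],"turn":0},{"claw":1,"travel":[0,0,0],"turn":0},{"claw":1,"travel":[0,0,0],"turn":0},{"claw":1,"travel":[0,0,-0.03],"turn":0},{"claw":1,"travel":[0,0,-0.05],"turn":0}]' 40
python3 -m inch '[{"claw":-1,"travel":[0,0,0],"turn":0},{"claw":-1,"travel":[0,0,0],"turn":0},{"claw":-1,"travel":[0,0,0],"turn":0}]' 30
python3 -m inch '[{"claw":-1,"travel":[0,0,0],"turn":0},{"claw":-1,"travel":[0,0,0],"turn":0},{"claw":-1,"travel":[0,0,0],"turn":0}]' 30
```

```text
clock: 10.7
position: [0.4438, 0.4241, 0.0068]
ee_rot: [-0.0, 0.157, 0.988, -0.0]
contact_force: [-0.0, 0.8, 0.0]
width: 0.0855
gripper_force: 0.0
clock: 11.0
position: [0.4441, 0.4244, 0.0074]
ee_rot: [-0.0, 0.157, 0.988, 0.0]
contact_force: [-0.4, 0.5, -0.3]
width: 0.044
gripper_force: 0.0
clock: 11.3
position: [0.4443, 0.4245, 0.0078]
ee_rot: [0.0, 0.157, 0.988, 0.0]
contact_force: [0.1, 0.3, 1.3]
width: 0.0389
gripper_force: 30.3
```

Width is now 39 mm at 30 N, a proper grip. I'll lift and carry to saddle 2.

```bash
python3 -m inch '[{"claw":-1,"travel":[0,0,0.1],"turn":0},{"claw":-1,"travel":[0,0,0.25],"turn":0},{"claw":-1,"travel":[0,0,0.4],"turn":0},{"claw":-1,"travel":[0,0,0.55],"turn":0.02},{"claw":-1,"travel":[0,0,0.65],"turn":0.036}]' 40
python3 -m inch '[{"claw":-1,"travel":[0.03,-0.16,0],"turn":0.036},{"claw":-1,"travel":[0.06,-0.32,0],"turn":0.036},{"claw":-1,"travel":[0.09,-0.48,0],"turn":0.036},{"claw":-1,"travel":[0.12,-0.64,0],"turn":0.036},{"claw":-1,"travel":[0.15,-0.8,0],"turn":0.036}]' 40
python3 -m inch '[{"claw":-1,"travel":[0.03,-0.2,0],"turn":0},{"claw":-1,"travel":[0.06,-0.4,0],"turn":0},{"claw":-1,"travel":[0.09,-0.6,0],"turn":0},{"claw":-1,"travel":[0.12,-0.8,0],"turn":0},{"claw":-1,"travel":[0.14,-0.9,0],"turn":0}]' 40
```

```text
clock: 11.8
position: [0.4445, 0.4247, 0.1396]
ee_rot: [0.001, 0.1, 0.995, 0.001]
contact_force: [0.4, 0.5, -0.7]
width: 0.0385
gripper_force: 40.7
clock: 12.3
position: [0.4737, 0.2629, 0.1372]
ee_rot: [-0.0, 0.045, 0.999, -0.0]
contact_force: [0.5, -0.6, -0.9]
width: 0.0384
gripper_force: 40.8
clock: 12.8
position: [0.5018, 0.0814, 0.1373]
ee_rot: [-0.0, 0.046, 0.999, -0.001]
contact_force: [0.7, 1.3, -1.1]
width: 0.0386
gripper_force: 40.8
```

```bash
python3 -m inch '[{"claw":-1,"travel":[0.01,-0.14,0],"turn":0},{"claw":-1,"travel":[0.01,-0.14,0],"turn":0},{"claw":-1,"travel":[0.01,-0.14,-0.15],"turn":0},{"claw":-1,"travel":[0.01,-0.14,-0.3],"turn":0},{"claw":-1,"travel":[0.01,-0.14,-0.3],"turn":0}]' 40
```

```text
clock: 13.3
position: [0.5002, 0.0569, 0.0742]
ee_rot: [-0.005, 0.045, 0.999, 0.0]
contact_force: [-0.4, 0.4, -0.9]
width: 0.0385
gripper_force: 40.8
```

```bash
python3 -c "
from h import *
b=snap('top','t5');s=snap('scene','s5')
a=cv2.resize(b[170:270,150:280],(390,300),interpolation=cv2.INTER_CUBIC)
c=cv2.resize(s[120:220,215:345],(390,300),interpolation=cv2.INTER_CUBIC)
cv2.imwrite('pics/c5.png',np.hstack([a,c]))
print(get_state()['position'],get_state()['width'])"
```

```text
[0.50368859 0.05686764 0.07743751] 0.03804013170321161
```

View pics/c5.png

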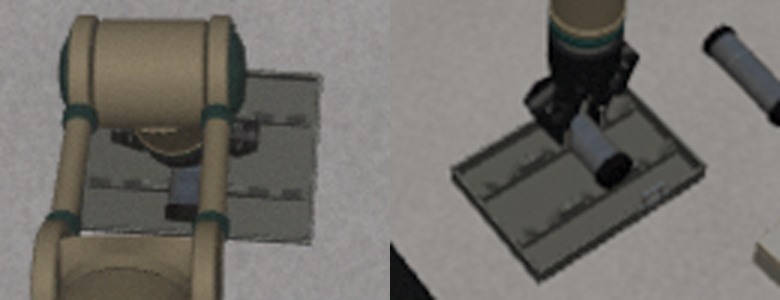

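The picture shows the case held level and lined up over the middle saddle, at about (185,190) of the left crop, with the tray in place. I'll lower it and release.

```bash
python3 -m inch '[{"claw":-1,"travel":[0.005,-0.02,-0.08],"turn":0},{"claw":-1,"travel":[0.005,-0.02,-0.16],"turn":0},{"claw":-1,"travel":[0.005,-0.02,-0.22],"turn":0},{"claw":-1,"travel":[0.005,-0.02,-0.23],"turn":0}]' 40
python3 -m inch '[{"claw":0.3,"travel":[0,0,0],"turn":0},{"claw":0.3,"travel":[0,0,0],"turn":0},{"claw":0.3,"travel":[0,0,0],"turn":0},{"claw":0.3,"travel":[0,0,0],"turn":0}]' 40
python3 -m inch '[{"claw":0.3,"travel":[0,0,0.1],"turn":0},{"claw":0.3,"travel":[0,0,0.3],"turn":0},{"claw":0.5,"travel":[0,0,0.55],"turn":0},{"claw":1,"travel":[0.05,0.25,0.55],"turn":0},{"claw":1,"travel":[0.1,0.5,0.55],"turn":0}]' 40
```

```text
clock: 13.8
position: [0.5057, 0.053, 0.032]
ee_rot: [0.0, 0.045, 0.999, 0.001]
contact_force: [-2.4, 2.7, 7.0]
width: 0.0385
gripper_force: 41.6
clock: 14.2
position: [0.5054, 0.0523, 0.0319]
ee_rot: [0.0, 0.045, 0.999, -0.0]
contact_force: [0.7, -0.6, -0.3]
width: 0.0557
gripper_force: 0.0
clock: 14.7
position: [0.5266, 0.1505, 0.1442]
ee_rot: [0.003, 0.047, 0.999, 0.0]
contact_force: [0.9, -0.4, -0.7]
width: 0.0854
gripper_force: 0.0
```

```bash
python3 -c "
from h import *
b=snap('top','t6');s=snap('scene','s6')
for n,i,r in(('top',b,'t3'),('scene',s,'s3')):
    o=cv2.imread(f'pics/{r}.png');u,v=proj(n,[.5424,.3047,.02]).astype(int)
    w=np.s_[v-30:v+30,u-20:u+20];print(n,u,v,cv2.absdiff(i,o)[w].max(2).mean(), (cv2.absdiff(i,o)[w].max(2)>40).sum())
"
python3 -m inch '[{"claw":1,"travel":[0.04,0.2,0],"turn":-0.017},{"claw":1,"travel":[0.08,0.4,0],"turn":-0.017},{"claw":1,"travel":[0.08,0.6,0],"turn":-0.017},{"claw":1,"travel":[0.08,0.77,0],"turn":-0.017},{"claw":1,"travel":[0.08,0.77,-0.1],"turn":-0.017}]'
```

```text
top 134 210 27.07625 758
scene 335 144 21.15041666666667 397
clock: 15.3
position: [0.5427, 0.3091, 0.1236]
ee_rot: [0.003, 0.07, 0.998, 0.003]
contact_force: [0.8, -0.5, 0.1]
width: 0.0856
gripper_force: 0.0
```

```bash
python3 -c "
from h import *
b=cv2.imread('pics/t6.png');s=cv2.imread('pics/s6.png')
a=cv2.resize(b[140:270,60:230],(400,306));c=cv2.resize(s[90:220,240:410],(400,306))
cv2.imwrite('pics/c6.png',np.hstack([a,c]))"
```

```text
(no output)
```

View pics/c6.png

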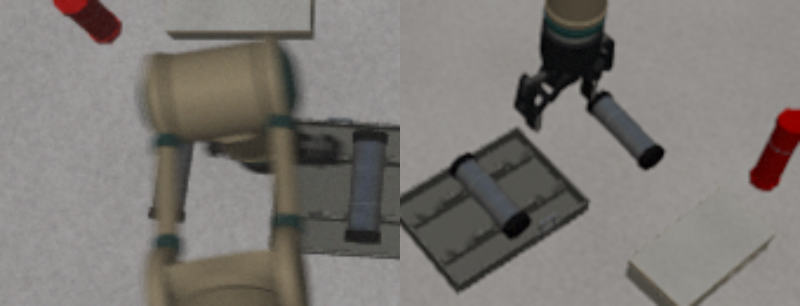

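The picture shows case B lying in the middle saddle, and case A still at about (627,130) of the crop, where expected. I'll grip A.

```bash
python3 -m inch '[{"claw":1,"travel":[0,-0.015,-0.2],"turn":0},{"claw":1,"travel":[0,-0.015,-0.4],"turn":0},{"claw":1,"travel":[0,-0.015,-0.56],"turn":0},{"claw":1,"travel":[0,-0.015,-0.56],"turn":0},{"claw":1,"travel":[0,-0.015,-0.56],"turn":0}]' 40
```

```text
clock: 15.8
position: [0.5408, 0.301, 0.0095]
ee_rot: [-0.0, 0.072, 0.997, -0.0]
contact_force: [0.6, 0.4, 1.0]
width: 0.0849
gripper_force: 0.0
```

```bash
python3 -m inch '[{"claw":-1,"travel":[0,0,0],"turn":0},{"claw":-1,"travel":[0,0,0],"turn":0},{"claw":-1,"travel":[0,0,0],"turn":0},{"claw":-1,"travel":[0,0,0],"turn":0},{"claw":-1,"travel":[0,0,0],"turn":0}]' 40
python3 -m inch '[{"claw":-1,"travel":[0,0,0],"turn":0},{"claw":-1,"travel":[0,0,0.15],"turn":0},{"claw":-1,"travel":[0,0,0.3],"turn":0},{"claw":-1,"travel":[0,0,0.5],"turn":0.008},{"claw":-1,"travel":[0,0,0.6],"turn":0.017}]' 40
```

```text
clock: 16.3
position: [0.542, 0.3023, 0.0118]
ee_rot: [0.002, 0.072, 0.997, 0.001]
contact_force: [-0.1, 0.3, 6.9]
width: 0.0375
gripper_force: 39.4
clock: 16.8
position: [0.5421, 0.302, 0.1334]
ee_rot: [0.002, 0.044, 0.999, 0.001]
contact_force: [1.4, -0.7, -1.0]
width: 0.0373
gripper_force: 42.0
```

```bash
python3 -m inch '[{"claw":-1,"travel":[-0.03,-0.18,0],"turn":0},{"claw":-1,"travel":[-0.06,-0.36,0],"turn":0},{"claw":-1,"travel":[-0.1,-0.54,0],"turn":0},{"claw":-1,"travel":[-0.13,-0.7,0],"turn":0},{"claw":-1,"travel":[-0.15,-0.85,0],"turn":0}]' 40
python3 -m inch '[{"claw":-1,"travel":[0,0,0],"turn":0},{"claw":-1,"travel":[0,0,-0.15],"turn":0},{"claw":-1,"travel":[0,0,-0.26],"turn":0},{"claw":-1,"travel":[0,0,-0.26],"turn":0},{"claw":-1,"travel":[0,0,-0.26],"turn":0}]' 40
python3 -c "
from h import *
s=snap('scene','s7')
cv2.imwrite('pics/c7.png',cv2.resize(s[110:225,210:363],(798,600),interpolation=cv2.INTER_CUBIC))
print(get_state()['position'],get_state()['width'])"
```

```text
clock: 17.3
position: [0.5097, 0.13, 0.1299]
ee_rot: [0.0, 0.045, 0.999, -0.0]
contact_force: [0.1, 0.6, -1.8]
width: 0.0374
gripper_force: 42.1
clock: 17.8
position: [0.5109, 0.1319, 0.0778]
ee_rot: [-0.0, 0.045, 0.999, 0.0]
contact_force: [0.3, -0.0, -0.5]
width: 0.0371
gripper_force: 42.1
[0.51157223 0.13198263 0.07844468] 0.03735270496185127
```

View pics/c7.png

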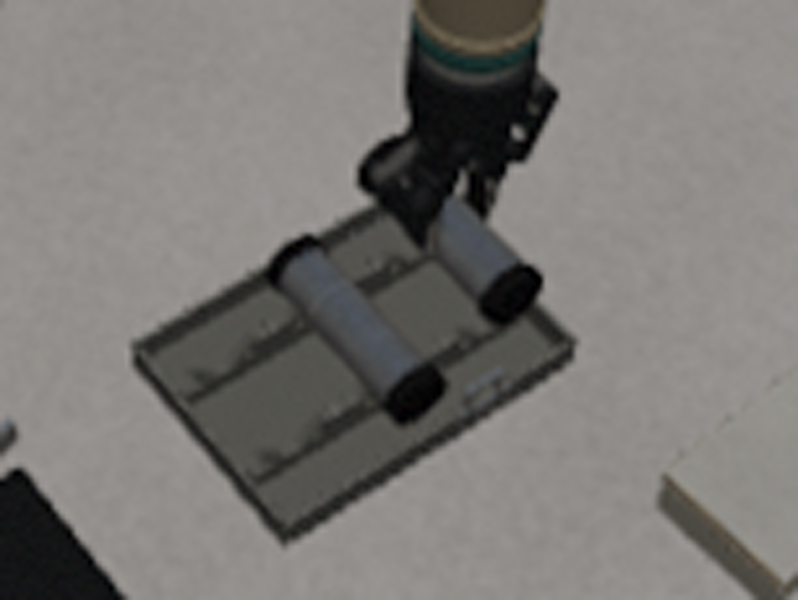

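The picture shows A over saddle 3, parallel to B, which is seated in saddle 2. I'll lower it and release with a small opening.

```bash
python3 -m inch '[{"claw":-1,"travel":[0,0,-0.08],"turn":0},{"claw":-1,"travel":[0,0,-0.16],"turn":0},{"claw":-1,"travel":[0,0,-0.2],"turn":0},{"claw":-1,"travel":[0,0,-0.21],"turn":0}]' 40
python3 -m inch '[{"claw":0.18,"travel":[0,0,0],"turn":0},{"claw":0.18,"travel":[0,0,0],"turn":0},{"claw":0.18,"travel":[0,0,0],"turn":0},{"claw":0.18,"travel":[0,0,0],"turn":0}]' 40
python3 -m inch '[{"claw":0.18,"travel":[0,0,0.06],"turn":0},{"claw":0.18,"travel":[0,0,0.2],"turn":0},{"claw":0.18,"travel":[0,0,0.4],"turn":0},{"claw":0.18,"travel":[0,0,0.6],"turn":0},{"claw":0.18,"travel":[0.25,0,0.7],"turn":0}]' 40
python3 -m inch '[{"claw":0,"travel":[0.15,-0.2,0],"turn":0},{"claw":0,"travel":[0.3,-0.4,0],"turn":0},{"claw":0,"travel":[0.45,-0.6,0],"turn":0},{"claw":0,"travel":[0.6,-0.8,0],"turn":0},{"claw":0,"travel":[0.7,-1,0],"turn":0}]' 40
python3 -m inch '[{"claw":0,"travel":[0,-0.25,0],"turn":0},{"claw":0,"travel":[0,-0.5,0],"turn":0},{"claw":0,"travel":[0,-0.5,0],"turn":0}]' 40
python3 -c "
from h import *
b=snap('top','t8');s=snap('scene','s8')
cv2.imwrite('pics/c8.png',cv2.resize(b[160:270,165:375],(800,419),interpolation=cv2.INTER_CUBIC))"
```

```text
clock: 18.25
position: [0.5114, 0.1324, 0.0365]
ee_rot: [0.001, 0.045, 0.999, 0.001]
contact_force: [-2.3, 3.3, 8.6]
width: 0.0373
gripper_force: 43.3
clock: 18.65
position: [0.511, 0.1314, 0.0359]
ee_rot: [0.0, 0.045, 0.999, 0.0]
contact_force: [0.6, 0.7, -1.1]
width: 0.0498
gripper_force: 0.0
clock: 19.15
position: [0.5537, 0.1319, 0.1794]
ee_rot: [0.0, 0.044, 0.999, 0.0]
contact_force: [2.4, -0.2, -0.4]
width: 0.0506
gripper_force: 0.0
clock: 19.65
position: [0.699, -0.0705, 0.1749]
ee_rot: [0.001, 0.045, 0.999, -0.0]
contact_force: [-0.2, 0.0, -0.5]
width: 0.043
gripper_force: 0.0
clock: 19.95
position: [0.6968, -0.1764, 0.1743]
ee_rot: [0.0, 0.048, 0.999, -0.002]
contact_force: [-1.0, 0.2, 0.6]
width: 0.0424
gripper_force: 0.0
```

View pics/c8.png

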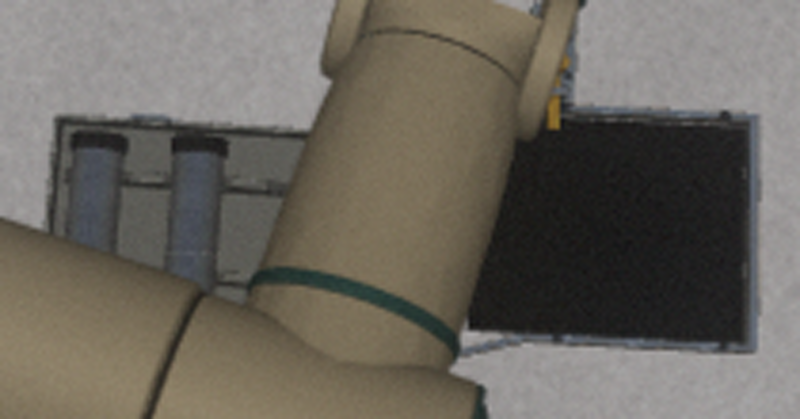

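The picture shows both cases lying in the tray's saddles 3 and 2, at crop (98,190) and (195,210), and the bolt tip at (554,127). Next I'll fix the dock frame and the knob.

```bash
python3 - <<'E'
from h import *
f=lambda x,y:(x/3.81+165,y/3.81+160)
a=ray("top",*f(748,125),.0)[:2];b=ray("top",*f(741,343),.0)[:2]
print("stop inner",a.round(4),b.round(4),"yaw",np.arctan2((a-b)[1],(a-b)[0]).round(3),np.linalg.norm(a-b))
for q in((757,116),(752,350)):print("stop outer top",ray("top",*f(*q),.022)[:2].round(4))
for q in((575,107),(755,116),(521,341),(752,350)):print("guide outer",ray("top",*f(*q),.022)[:2].round(4))
b=cv2.imread("pics/t0.png");h=cv2.cvtColor(b,cv2.COLOR_BGR2HSV)
m=(h[...,1]>100)&(h[...,0]>10)&(h[...,0]<35)&(h[...,2]>60)
for r in range(160,196):print(r,"".join(".#"[int(v)] for v in m[r,300:322]))
s=cv2.imread("pics/s0.png");h=cv2.cvtColor(s,cv2.COLOR_BGR2HSV)
m=(h[...,1]>100)&(h[...,0]>10)&(h[...,0]<35)&(h[...,2]>60)
print("scene")
for r in range(232,262):print(r,"".join(".#"[int(v)] for v in m[r,218:250]))
E
```

```text
stop inner [ 0.5848 -0.3975] [ 0.4074 -0.3801] yaw -0.098 0.17822679949783846
stop outer top [ 0.5878 -0.4001]
stop outer top [ 0.4002 -0.3835]
guide outer [ 0.5988 -0.2538]
guide outer [ 0.5878 -0.3985]
guide outer [ 0.4115 -0.202 ]
guide outer [ 0.4002 -0.3835]
160 ......................
161 ......................
162 ......................
163 ......................
164 ......................
165 ......................
166 ......................
167 ..........##..........
168 ..........###.........
169 .........####.........
170 .........####.........
171 .........###..........
172 .........###..........
173 .........###..........
174 .........#####........
175 .........#####........
176 .........#####........
177 .........#####........
178 .........####.........
179 .........###..........
180 .........###..........
181 .........###..........
182 ..........##..........
183 ......................
184 ......................
185 .........###..........
186 .........###..........
187 .........###..........
188 .........###..........
189 .........###..........
190 .........###..........
[... 551 characters left out ...]
3 ........####..#.................
244 .........##..####...............
245 ............#####...............
246 ............#####...............
247 ............#####...............
248 ............#####...............
249 .............####...............
250 ..............###...............
251 ...............###..............
252 ...............####.............
253 ................####............
254 .................###............
255 .................####...........
256 ..................####..........
257 ...................####.........
258 ....................###.........
259 ....................###.........
260 ................................
261 ................................
```

```bash
python3 -m inch '[{"claw":-1,"travel":[-0.2,-0.1,0],"turn":0},{"claw":-1,"travel":[-0.4,-0.2,0],"turn":0},{"claw":-1,"travel":[-0.53,-0.3,0],"turn":0},{"claw":-1,"travel":[-0.53,-0.3,0],"turn":0},{"claw":-1,"travel":[-0.53,-0.3,-0.2],"turn":0}]' 40
python3 -m inch '[{"claw":-1,"travel":[0,0,-0.15],"turn":0},{"claw":-1,"travel":[0,0,-0.32],"turn":0},{"claw":-1,"travel":[0,0,-0.32],"turn":0},{"claw":-1,"travel":[0,0,-0.32],"turn":0}]' 40
```

```text
clock: 20.55
position: [0.5954, -0.2294, 0.1405]
ee_rot: [0.007, 0.045, 0.999, -0.003]
contact_force: [1.3, 1.0, 0.1]
width: 0.0001
gripper_force: 0.0
clock: 20.95
position: [0.5919, -0.2272, 0.0705]
ee_rot: [-0.0, 0.044, 0.999, 0.0]
contact_force: [-0.5, 0.0, 0.6]
width: 0.0
gripper_force: 0.0
```

```bash
python3 -m inch '[{"claw":-1,"travel":[0,-0.045,-0.01],"turn":0},{"claw":-1,"travel":[0.06,-0.05,-0.01],"turn":0},{"claw":-1,"travel":[0.12,-0.055,-0.01],"turn":0}]' 40
python3 -m inch '[{"claw":-1,"travel":[0.04,0,0],"turn":0},{"claw":-1,"travel":[0.08,-0.005,0],"turn":0},{"claw":-1,"travel":[0.1,-0.005,0],"turn":0}]' 40
```

```text
clock: 21.25
position: [0.6171, -0.2405, 0.0698]
ee_rot: [0.002, 0.045, 0.999, -0.001]
contact_force: [0.4, 0.2, 0.4]
width: -0.0001
gripper_force: 0.0
clock: 21.55
position: [0.6363, -0.2407, 0.0681]
ee_rot: [0.0, 0.045, 0.999, -0.0]
contact_force: [0.1, 0.3, -0.2]
width: -0.0001
gripper_force: 0.0
```

```bash
python3 -m inch '[{"claw":-1,"travel":[0.03,0,0],"turn":0},{"claw":-1,"travel":[0.06,0,0],"turn":0}]' 40
python3 -c "
from h import *
b=snap('top','t9');s=snap('scene','s9')
a=cv2.resize(b[150:240,280:370],(400,400),interpolation=cv2.INTER_CUBIC);c=cv2.resize(s[205:295,190:280],(400,400),interpolation=cv2.INTER_CUBIC)
cv2.imwrite('pics/c9.png',np.hstack([a,c]))"
```

```text
clock: 21.75
position: [0.6473, -0.2405, 0.0679]
ee_rot: [-0.0, 0.045, 0.999, 0.0]
contact_force: [-0.5, 0.9, 0.2]
width: 0.0002
gripper_force: 0.0
```

View pics/c9.png

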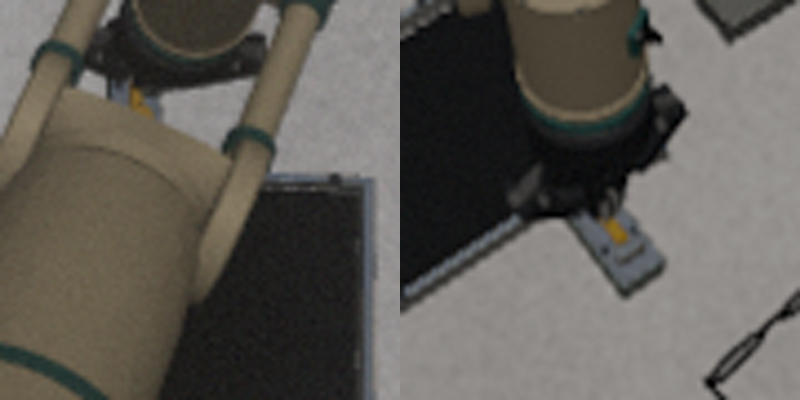

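The picture shows the bolt still out, with the fingers hiding the knob. No force was felt, so the fingers passed above it. The tips seem higher than expected, as they did over the cases, so I'll back off over the dock floor and feel for the real tip height.

```bash
python3 -m inch '[{"claw":-1,"travel":[0,0,0.1],"turn":0},{"claw":-1,"travel":[-0.24,0,0.1],"turn":0},{"claw":-1,"travel":[-0.46,-0.05,0.1],"turn":0},{"claw":-1,"travel":[-0.5,-0.1,0.1],"turn":0},{"claw":-1,"travel":[-0.5,-0.1,-0.1],"turn":0}]' 40
python3 -m inch '[{"claw":-1,"travel":[0,0,-0.03],"turn":0},{"claw":-1,"travel":[0,0,-0.06],"turn":0},{"claw":-1,"travel":[0,0,-0.06],"turn":0}]' 40
python3 -m inch '[{"claw":-1,"travel":[0,0,-0.02],"turn":0},{"claw":-1,"travel":[0,0,-0.04],"turn":0},{"claw":-1,"travel":[0,0,-0.04],"turn":0}]' 40
python3 -c "
from h import *
for z in(.0,.01,.02,.03,.04):print(z,proj('scene',[.4456-.3*.02,.4262-.95*.02,z]).round(1))"
```

```text
clock: 22.35
position: [0.5497, -0.2644, 0.0532]
ee_rot: [0.006, 0.046, 0.999, -0.003]
contact_force: [2.5, -0.6, 0.3]
width: -0.0002
gripper_force: 0.0
clock: 22.65
position: [0.5475, -0.2605, 0.0358]
ee_rot: [-0.0, 0.045, 0.999, 0.0]
contact_force: [0.7, -0.8, -0.4]
width: -0.0001
gripper_force: 0.0
clock: 22.95
position: [0.5472, -0.2604, 0.028]
ee_rot: [-0.0, 0.045, 0.999, 0.0]
contact_force: [0.3, -0.4, 0.6]
width: 0.0001
gripper_force: 0.0
0.0 [333.1 118.7]
0.01 [333.5 116.9]
0.02 [334.  115.1]
0.03 [334.4 113.3]
0.04 [334.8 111.4]
```

```bash
for i in 1 2 3; do :; done; python3 -m inch '[{"claw":-1,"travel":[0,0,-0.02],"turn":0},{"claw":-1,"travel":[0,0,-0.035],"turn":0},{"claw":-1,"travel":[0,0,-0.035],"turn":0}]' 40
python3 -m inch '[{"claw":-1,"travel":[0,0,-0.01],"turn":0},{"claw":-1,"travel":[0,0,-0.02],"turn":0},{"claw":-1,"travel":[0,0,-0.02],"turn":0}]' 40
```

```text
clock: 23.25
position: [0.5468, -0.2603, 0.0206]
ee_rot: [-0.0, 0.045, 0.999, 0.0]
contact_force: [0.5, -0.4, 0.6]
width: -0.0002
gripper_force: 0.0
clock: 23.55
position: [0.5469, -0.2605, 0.0168]
ee_rot: [-0.0, 0.045, 0.999, 0.0]
contact_force: [0.7, -0.9, -0.2]
width: -0.0001
gripper_force: 0.0
```

```bash
python3 -m inch '[{"claw":-1,"travel":[0,0,-0.01],"turn":0},{"claw":-1,"travel":[0,0,-0.02],"turn":0},{"claw":-1,"travel":[0,0,-0.02],"turn":0}]' 40
python3 -m inch '[{"claw":-1,"travel":[0,0,-0.01],"turn":0},{"claw":-1,"travel":[0,0,-0.02],"turn":0},{"claw":-1,"travel":[0,0,-0.02],"turn":0}]' 40
```

```text
clock: 23.85
position: [0.5469, -0.2605, 0.0128]
ee_rot: [-0.0, 0.045, 0.999, 0.0]
contact_force: [-0.1, -0.5, 0.0]
width: 0.0002
gripper_force: 0.0
clock: 24.15
position: [0.5469, -0.2604, 0.0087]
ee_rot: [-0.0, 0.045, 0.999, 0.0]
contact_force: [-0.0, 0.5, -0.2]
width: 0.0
gripper_force: 0.0
```

```bash
python3 -m inch '[{"claw":-1,"travel":[0,0,-0.01],"turn":0},{"claw":-1,"travel":[0,0,-0.025],"turn":0},{"claw":-1,"travel":[0,0,-0.025],"turn":0}]' 40
python3 -m inch '[{"claw":-1,"travel":[0,0,-0.01],"turn":0},{"claw":-1,"travel":[0,0,-0.025],"turn":0},{"claw":-1,"travel":[0,0,-0.025],"turn":0}]' 40
```

```text
clock: 24.45
position: [0.5468, -0.2604, 0.0036]
ee_rot: [-0.0, 0.045, 0.999, 0.0]
contact_force: [-0.2, 0.7, 0.2]
width: -0.0004
gripper_force: 0.0
clock: 24.75
position: [0.5468, -0.2604, -0.0014]
ee_rot: [-0.0, 0.045, 0.999, 0.0]
contact_force: [-0.4, -0.3, 0.0]
width: -0.0001
gripper_force: 0.0
```

```bash
python3 -m inch '[{"claw":-1,"travel":[0,0,0.24],"turn":0},{"claw":-1,"travel":[0,0.1,0.24],"turn":0},{"claw":-1,"travel":[0.21,0.115,0.235],"turn":0},{"claw":-1,"travel":[0.21,0.115,0.235],"turn":0}]' 40
python3 -m inch '[{"claw":-1,"travel":[0.05,-0.003,0],"turn":0},{"claw":-1,"travel":[0.1,-0.006,0],"turn":0},{"claw":-1,"travel":[0.14,-0.008,0],"turn":0}]' 40
python3 -m inch '[{"claw":-1,"travel":[0.03,-0.003,0],"turn":0},{"claw":-1,"travel":[0.06,-0.004,0],"turn":0},{"claw":-1,"travel":[0.08,-0.005,0],"turn":0}]' 40
```

```text
clock: 25.15
position: [0.5939, -0.2373, 0.0467]
ee_rot: [0.003, 0.044, 0.999, -0.001]
contact_force: [0.0, 0.5, 0.7]
width: -0.0
gripper_force: 0.0
clock: 25.45
position: [0.6166, -0.2391, 0.0457]
ee_rot: [-0.001, 0.045, 0.999, 0.0]
contact_force: [-3.5, 0.1, 0.5]
width: 0.0001
gripper_force: 1.2
clock: 25.75
position: [0.6332, -0.2403, 0.0458]
ee_rot: [-0.0, 0.045, 0.999, 0.0]
contact_force: [-2.3, 0.4, 0.4]
width: 0.0006
gripper_force: 1.1
```

Now the bolt is sliding (−2 to −3 N). I'll continue to its end stop.

```bash
python3 -m inch '[{"claw":-1,"travel":[0.02,0,0],"turn":0},{"claw":-1,"travel":[0.04,0,0],"turn":0}]' 40
python3 -m inch '[{"claw":-1,"travel":[0.02,0,0],"turn":0},{"claw":-1,"travel":[0.02,0,0],"turn":0}]' 40
```

```text
clock: 25.95
position: [0.6368, -0.2404, 0.0456]
ee_rot: [-0.005, 0.044, 0.999, -0.0]
contact_force: [-15.3, -2.8, 7.1]
width: 0.0003
gripper_force: 7.6
clock: 26.15
position: [0.6367, -0.2404, 0.0456]
ee_rot: [-0.009, 0.044, 0.999, 0.0]
contact_force: [-18.0, -2.8, 8.4]
width: -0.0001
gripper_force: 9.0
```

The bolt is at its stop, fully drawn. The tray sits about 20 mm to −x of the dock's line, so I'll nudge it sideways from its −x wall with open fingers and then push it in.

```bash
python3 -m inch '[{"claw":-1,"travel":[-0.04,0,0],"turn":0.004},{"claw":-1,"travel":[-0.04,0,0.25],"turn":0.004},{"claw":-1,"travel":[-0.1,0.1,0.5],"turn":0.004},{"claw":-1,"travel":[-0.3,0.25,0.6],"turn":0.004},{"claw":-1,"travel":[-0.5,0.4,0.6],"turn":0.004}]' 40
python3 -m inch '[{"claw":1,"travel":[-0.17,0.17,0],"turn":0},{"claw":1,"travel":[-0.34,0.34,0],"turn":0},{"claw":1,"travel":[-0.51,0.51,0],"turn":0},{"claw":1,"travel":[-0.68,0.68,0],"turn":0},{"claw":1,"travel":[-0.85,0.85,0],"turn":0}]' 40
python3 -m inch '[{"claw":1,"travel":[0,0.2,0],"turn":0},{"claw":1,"travel":[0,0.3,0],"turn":0},{"claw":1,"travel":[0,0.3,0],"turn":0}]' 40
python3 - <<'E'
from h import *
b=snap("top","t10");snap("scene","s10")
s=get_state();print(s["position"],s["ee_rot"],s["qpos"].round(2))
E
```

```text
clock: 26.65
position: [0.5544, -0.1654, 0.1699]
ee_rot: [0.006, 0.039, 0.999, -0.002]
contact_force: [1.0, 0.5, -0.0]
width: -0.0003
gripper_force: 0.0
clock: 27.15
position: [0.3806, 0.0069, 0.1663]
ee_rot: [0.002, 0.039, 0.999, 0.0]
contact_force: [1.0, 0.7, 0.4]
width: 0.0726
gripper_force: 0.0
clock: 27.45
position: [0.3815, 0.0679, 0.1665]
ee_rot: [0.002, 0.037, 0.999, 0.001]
contact_force: [0.2, -0.6, 0.1]
width: 0.0857
gripper_force: 0.0
[0.3816093  0.06569283 0.16617098] [ 1.26088844e-03  3.78784036e-02  9.99281557e-01 -8.18359544e-05] [-0.01  0.03  1.96 -0.    1.15 -1.5 ]
```

```bash
python3 -m inch '[{"claw":1,"travel":[-0.03,0.02,-0.24],"turn":0},{"claw":1,"travel":[-0.03,0.02,-0.48],"turn":0},{"claw":1,"travel":[-0.03,0.02,-0.68],"turn":0},{"claw":1,"travel":[-0.03,0.02,-0.78],"turn":0},{"claw":1,"travel":[-0.03,0.02,-0.78],"turn":0}]' 40
python3 -m inch '[{"claw":1,"travel":[0,0,-0.04],"turn":0},{"claw":1,"travel":[0,0,-0.09],"turn":0},{"claw":1,"travel":[0,0,-0.09],"turn":0}]' 40
python3 -m inch '[{"claw":1,"travel":[0.05,0,0],"turn":0},{"claw":1,"travel":[0.1,0,0],"turn":0},{"claw":1,"travel":[0.15,0,0],"turn":0},{"claw":1,"travel":[0.18,0,0],"turn":0}]' 40
```

```text
clock: 28.05
position: [0.373, 0.0686, 0.0075]
ee_rot: [-0.003, 0.04, 0.999, -0.0]
contact_force: [0.8, 0.5, -1.0]
width: 0.0852
gripper_force: 0.0
clock: 28.35
position: [0.3755, 0.0692, -0.0081]
ee_rot: [0.001, 0.039, 0.999, 0.0]
contact_force: [0.2, -0.2, 0.5]
width: 0.0854
gripper_force: 0.0
clock: 28.75
position: [0.4111, 0.0696, -0.008]
ee_rot: [-0.001, 0.039, 0.999, -0.0]
contact_force: [-5.9, -0.4, 3.6]
width: 0.0851
gripper_force: 2.9
```

Contact was made at x ≈ 0.41. I'll push about 20 mm more.

```bash
python3 -m inch '[{"claw":1,"travel":[0.025,-0.002,0],"turn":0},{"claw":1,"travel":[0.05,-0.004,0],"turn":0},{"claw":1,"travel":[0.075,-0.006,0],"turn":0},{"claw":1,"travel":[0.1,-0.008,0],"turn":0},{"claw":1,"travel":[0.11,-0.008,0],"turn":0}]' 40
python3 -m inch '[{"claw":1,"travel":[-0.1,0,0],"turn":0},{"claw":1,"travel":[-0.2,0,0.1],"turn":0},{"claw":1,"travel":[-0.4,0,0.35],"turn":0},{"claw":1,"travel":[-0.4,0.2,0.6],"turn":-0.04},{"claw":1,"travel":[-0.4,0.4,0.8],"turn":-0.08}]' 40
python3 -m inch '[{"claw":1,"travel":[0,0.25,0],"turn":-0.04},{"claw":1,"travel":[0,0.5,0],"turn":-0.08},{"claw":1,"travel":[0,0.75,0],"turn":-0.12},{"claw":1,"travel":[0,1,0],"turn":-0.16},{"claw":1,"travel":[0,1,0],"turn":-0.2}]' 40
python3 - <<'E'
from h import *
b=snap("top","t11");snap("scene","s11")
cv2.imwrite("pics/c11.png",cv2.resize(b[155:275,165:405],(800,400),interpolation=cv2.INTER_CUBIC))
E
```

```text
clock: 29.25
position: [0.4314, 0.0681, -0.0087]
ee_rot: [-0.002, 0.039, 0.999, 0.0]
contact_force: [-2.0, 1.4, -2.1]
width: 0.0849
gripper_force: 1.1
clock: 29.75
position: [0.3534, 0.1284, 0.1316]
ee_rot: [0.001, 0.167, 0.986, 0.0]
contact_force: [1.4, 0.7, 0.0]
width: 0.0855
gripper_force: 0.0
clock: 30.25
position: [0.3548, 0.3324, 0.1301]
ee_rot: [0.001, 0.462, 0.887, 0.002]
contact_force: [1.0, -0.7, 0.4]
width: 0.0856
gripper_force: 0.0
```

View pics/c11.png

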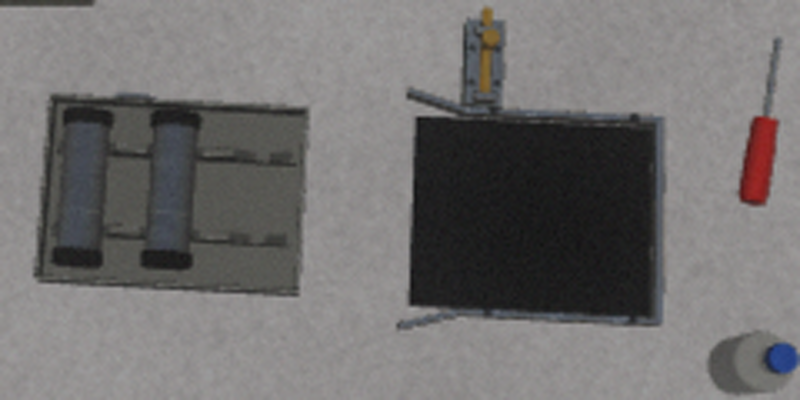

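The picture shows both cases in their saddles (crop (85,188) and (172,190)), the bolt drawn, and the tray level with the dock mouth. I'll measure the alignment.

```bash
python3 - <<'E'
from h import *
R=lambda z,*Q:np.array([ray("top",x/3.3333+165,y/3.3333+155,z)[:2] for x,y in Q])
t=R(.028,(53,96),(308,108),(299,294),(37,279));C=t.mean(0)
ya=lambda d:np.arctan2(-d[0],d[1])
print("tray",C.round(4),ya(t[0]-t[1]).round(3),ya(t[3]-t[2]).round(3),np.arctan2(*(t[0]-t[3])[::-1]).round(3),np.arctan2(*(t[1]-t[2])[::-1]).round(3))
fl=R(.022,(408,92),(399,327));st=R(.022,(664,117),(660,325))
print("mouth mid",fl.mean(0).round(4),"stop mid",st.mean(0).round(4),"yaw",ya(fl.mean(0)-st.mean(0)).round(3))
p=R(0,(417,117),(655,124),(650,316),(411,304));print("plate",p.mean(0).round(4),ya(p[0]-p[1]).round(3),ya(p[3]-p[2]).round(3))
m=p[:2].mean(0);print("plate edges mids",((p[0]+p[3])/2).round(4),((p[1]+p[2])/2).round(4))
bk=R(.046,(484,20),(484,105));print("block",bk.round(4),"knob",R(.073,(492,38)).round(4))
th=-.075;X=np.array([np.cos(th),np.sin(th)]);Y=np.array([-np.sin(th),np.cos(th)])
O=fl.mean(0)-.11*Y;print("dock O from mouth",O.round(4),"tray in dock",((C-O)@X).round(4),((C-O)@Y).round(4))
s=get_state();print(s["position"],s["ee_rot"],s["qpos"].round(2))
E
```

```text
tray [0.5276 0.0504] -0.072 -0.081 -0.082 -0.073
mouth mid [ 0.51   -0.1586] stop mid [ 0.4935 -0.3935] yaw -0.07
plate [ 0.5044 -0.2799] -0.054 -0.074
plate edges mids [ 0.5114 -0.1699] [ 0.4974 -0.3899]
block [[ 0.6789 -0.2371]
 [ 0.5992 -0.2334]] knob [[ 0.6549 -0.24  ]]
dock O from mouth [ 0.5018 -0.2683] tray in dock 0.0019 0.3197
[0.35500117 0.33267038 0.12992239] [5.43589027e-04 4.59361321e-01 8.88246598e-01 2.20512067e-03] [ 0.61  0.21  1.84  0.    1.09 -0.01]
```

```bash
python3 -m inch '[{"claw":1,"travel":[0.2,-0.05,0],"turn":-0.044},{"claw":1,"travel":[0.4,-0.1,0],"turn":-0.088},{"claw":1,"travel":[0.6,-0.2,0],"turn":-0.132},{"claw":1,"travel":[0.8,-0.4,0],"turn":-0.176},{"claw":1,"travel":[0.93,-0.58,0],"turn":-0.221}]' 40
python3 -m inch '[{"claw":1,"travel":[0,0,0],"turn":0},{"claw":1,"travel":[0,0,-0.2],"turn":0},{"claw":1,"travel":[0,0,-0.4],"turn":0},{"claw":1,"travel":[0,0,-0.6],"turn":0},{"claw":1,"travel":[0,0,-0.6],"turn":0}]' 40
```

```text
clock: 30.85
position: [0.5417, 0.2117, 0.1297]
ee_rot: [0.001, 0.736, 0.677, 0.001]
contact_force: [0.8, 0.0, 0.2]
width: 0.0852
gripper_force: 0.0
clock: 31.35
position: [0.5344, 0.2115, 0.005]
ee_rot: [-0.003, 0.735, 0.679, -0.005]
contact_force: [-1.0, -0.4, 0.1]
width: 0.0853
gripper_force: 0.0
```

```bash
python3 -m inch '[{"claw":1,"travel":[0.02,0,-0.065],"turn":0},{"claw":1,"travel":[0.02,0,-0.065],"turn":0},{"claw":1,"travel":[0.015,-0.07,-0.065],"turn":0},{"claw":1,"travel":[0.01,-0.14,-0.065],"turn":0}]' 40
python3 -m inch '[{"claw":1,"travel":[-0.007,-0.08,0],"turn":0},{"claw":1,"travel":[-0.013,-0.16,0],"turn":0},{"claw":1,"travel":[-0.019,-0.24,0],"turn":0},{"claw":1,"travel":[-0.025,-0.32,0],"turn":0},{"claw":1,"travel":[-0.03,-0.4,0],"turn":0}]' 40
```

```text
clock: 31.75
position: [0.5421, 0.1846, -0.0019]
ee_rot: [0.001, 0.734, 0.679, 0.001]
contact_force: [-0.6, 1.7, 0.7]
width: 0.0855
gripper_force: 2.8
clock: 32.25
position: [0.536, 0.1046, -0.002]
ee_rot: [0.0, 0.736, 0.677, 0.002]
contact_force: [-0.2, 5.9, 4.0]
width: 0.0855
gripper_force: 3.0
```

```bash
python3 -m inch '[{"claw":1,"travel":[-0.006,-0.08,0],"turn":0},{"claw":1,"travel":[-0.012,-0.16,0],"turn":0},{"claw":1,"travel":[-0.018,-0.24,0],"turn":0},{"claw":1,"travel":[-0.024,-0.32,0],"turn":0},{"claw":1,"travel":[-0.03,-0.4,0],"turn":0}]' 40
python3 -m inch '[{"claw":1,"travel":[-0.006,-0.08,0],"turn":0},{"claw":1,"travel":[-0.012,-0.16,0],"turn":0},{"claw":1,"travel":[-0.018,-0.24,0],"turn":0},{"claw":1,"travel":[-0.024,-0.32,0],"turn":0},{"claw":1,"travel":[-0.03,-0.4,0],"turn":0}]' 40
```

```text
clock: 32.75
position: [0.5296, 0.0246, -0.002]
ee_rot: [0.0, 0.736, 0.677, 0.002]
contact_force: [0.9, 6.2, 5.1]
width: 0.0853
gripper_force: 3.3
clock: 33.25
position: [0.5228, -0.0553, -0.0022]
ee_rot: [-0.0, 0.736, 0.677, 0.001]
contact_force: [0.8, 5.7, 4.2]
width: 0.0854
gripper_force: 3.2
```

Going well, with a steady 6 N. I'll do the last 80 mm more slowly.

```bash
python3 -m inch '[{"claw":1,"travel":[-0.005,-0.06,0],"turn":0},{"claw":1,"travel":[-0.009,-0.12,0],"turn":0},{"claw":1,"travel":[-0.014,-0.18,0],"turn":0},{"claw":1,"travel":[-0.018,-0.24,0],"turn":0},{"claw":1,"travel":[-0.023,-0.3,0],"turn":0}]' 40
python3 -m inch '[{"claw":1,"travel":[-0.002,-0.03,0],"turn":0},{"claw":1,"travel":[-0.004,-0.06,0],"turn":0},{"claw":1,"travel":[-0.005,-0.07,0],"turn":0}]' 40
```

```text
clock: 33.75
position: [0.5177, -0.1149, -0.0026]
ee_rot: [-0.001, 0.736, 0.677, 0.001]
contact_force: [0.1, 6.3, 5.5]
width: 0.0854
gripper_force: 3.1
clock: 34.05
position: [0.5168, -0.129, -0.0029]
ee_rot: [-0.001, 0.736, 0.677, 0.0]
contact_force: [0.1, 7.2, 5.2]
width: 0.0854
gripper_force: 3.4
```

```bash
python3 -m inch '[{"claw":1,"travel":[-0.002,-0.02,0],"turn":0},{"claw":1,"travel":[-0.003,-0.04,0],"turn":0},{"claw":1,"travel":[-0.003,-0.04,0],"turn":0}]' 40
python3 -m inch '[{"claw":1,"travel":[-0.001,-0.02,0],"turn":0},{"claw":1,"travel":[-0.001,-0.03,0],"turn":0},{"claw":1,"travel":[-0.001,-0.03,0],"turn":0}]' 40
```

```text
clock: 34.35
position: [0.5161, -0.1345, -0.0029]
ee_rot: [-0.002, 0.736, 0.677, 0.001]
contact_force: [1.6, 11.8, 6.1]
width: 0.0857
gripper_force: 6.0
clock: 34.65
position: [0.5154, -0.1347, -0.0029]
ee_rot: [-0.006, 0.736, 0.677, 0.004]
contact_force: [3.0, 30.2, 10.3]
width: 0.0854
gripper_force: 15.1
```

The tray is home: it stopped moving and the force rose to 30 N. Now I'll shoot the bolt from the knob's +x side.

```bash
python3 -m inch '[{"claw":1,"travel":[0,0.1,0],"turn":0},{"claw":1,"travel":[0,0.15,0.2],"turn":0},{"claw":1,"travel":[0.05,0.15,0.45],"turn":0},{"claw":-1,"travel":[0.3,0,0.75],"turn":0},{"claw":-1,"travel":[0.5,-0.1,0.75],"turn":0}]' 40
python3 -m inch '[{"claw":-1,"travel":[0.2,-0.2,0],"turn":0},{"claw":-1,"travel":[0.4,-0.4,0],"turn":0},{"claw":-1,"travel":[0.45,-0.42,0],"turn":0},{"claw":-1,"travel":[0.45,-0.42,0],"turn":0},{"claw":-1,"travel":[0.45,-0.42,0],"turn":0}]' 40
python3 - <<'E'
from h import *
b=snap("top","t12");s=snap("scene","s12")
print(get_state()["position"])
a=cv2.resize(s[180:295,150:303],(800,600),interpolation=cv2.INTER_CUBIC)
cv2.imwrite("pics/c12.png",a)
E
```

```text
clock: 35.15
position: [0.598, -0.1539, 0.1435]
ee_rot: [0.003, 0.735, 0.679, 0.0]
contact_force: [1.4, -0.3, -0.7]
width: 0.059
gripper_force: 0.0
clock: 35.65
position: [0.6863, -0.2374, 0.1377]
ee_rot: [-0.001, 0.735, 0.678, -0.001]
contact_force: [0.2, 0.6, 0.0]
width: 0.0001
gripper_force: 0.0
[ 0.68610912 -0.23618809  0.13853248]
```

View pics/c12.png

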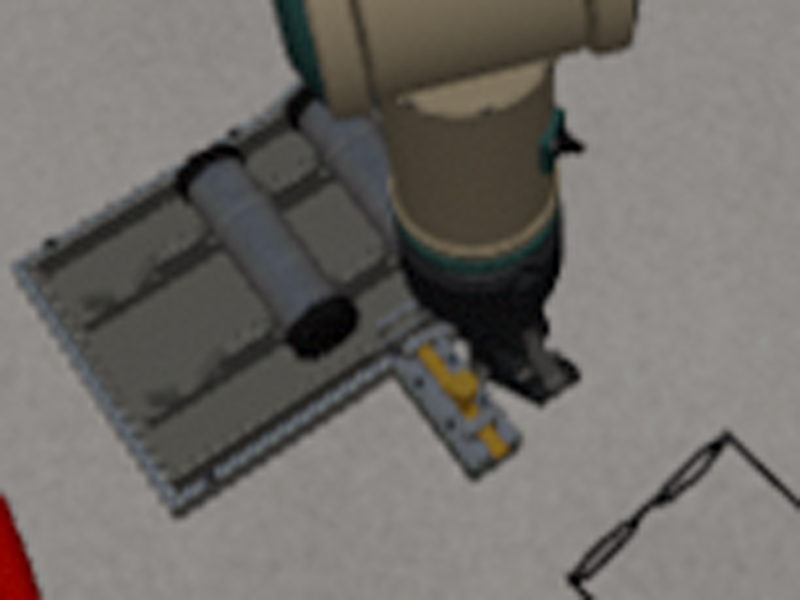

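The picture shows the tray home against the stop, both cases seated, the keeper at crop (400,320) in line with the bolt, and the knob at (463,383). I'll lower the fingers beyond the knob and push.

```bash
python3 -m inch '[{"claw":-1,"travel":[0.09,-0.02,0],"turn":0},{"claw":-1,"travel":[0.09,-0.02,-0.2],"turn":0},{"claw":-1,"travel":[0.09,-0.02,-0.4],"turn":0},{"claw":-1,"travel":[0.09,-0.02,-0.46],"turn":0},{"claw":-1,"travel":[0.09,-0.02,-0.46],"turn":0}]' 40
python3 -m inch '[{"claw":-1,"travel":[-0.05,0.004,0],"turn":0},{"claw":-1,"travel":[-0.1,0.008,0],"turn":0},{"claw":-1,"travel":[-0.15,0.011,0],"turn":0},{"claw":-1,"travel":[-0.2,0.015,0],"turn":0}]' 40
```

```text
clock: 36.25
position: [0.7035, -0.2393, 0.0448]
ee_rot: [-0.002, 0.735, 0.678, -0.001]
contact_force: [0.2, -0.3, -0.4]
width: 0.0
gripper_force: 0.0
clock: 36.65
position: [0.6666, -0.2382, 0.049]
ee_rot: [0.002, 0.735, 0.678, 0.001]
contact_force: [2.7, -0.6, 1.7]
width: -0.0001
gripper_force: 1.3
```

```bash
python3 -m inch '[{"claw":-1,"travel":[-0.04,0.003,-0.01],"turn":0},{"claw":-1,"travel":[-0.08,0.006,-0.01],"turn":0},{"claw":-1,"travel":[-0.11,0.008,-0.01],"turn":0}]' 40
python3 -m inch '[{"claw":-1,"travel":[-0.02,0.002,0],"turn":0},{"claw":-1,"travel":[-0.03,0.002,0],"turn":0},{"claw":-1,"travel":[-0.03,0.002,0],"turn":0}]' 40
```

```text
clock: 36.95
position: [0.6433, -0.2363, 0.0452]
ee_rot: [0.001, 0.735, 0.678, 0.0]
contact_force: [2.3, 0.4, 1.9]
width: -0.0001
gripper_force: 1.2
clock: 37.25
position: [0.6422, -0.2363, 0.0455]
ee_rot: [0.004, 0.735, 0.678, 0.003]
contact_force: [9.3, 1.0, -0.2]
width: 0.0001
gripper_force: 4.9
```

```bash
python3 -m inch '[{"claw":-1,"travel":[-0.015,0.001,0],"turn":0},{"claw":-1,"travel":[-0.015,0.001,0],"turn":0}]' 40
python3 -m inch '[{"claw":-1,"travel":[0.1,0,0],"turn":0},{"claw":-1,"travel":[0.12,0,0.2],"turn":0},{"claw":-1,"travel":[0.12,0,0.45],"turn":0},{"claw":-1,"travel":[0.12,0.25,0.7],"turn":0},{"claw":-1,"travel":[0.12,0.5,0.7],"turn":0}]' 40
python3 -m inch '[{"claw":-1,"travel":[0,0.25,0],"turn":0},{"claw":-1,"travel":[0,0.5,0],"turn":0},{"claw":-1,"travel":[0,0.75,0],"turn":0},{"claw":-1,"travel":[0,1,0],"turn":0},{"claw":-1,"travel":[0,1,0],"turn":0}]' 40
python3 - <<'E'
from h import *
b=snap("top","t13");s=snap("scene","s13")
a=cv2.resize(b[150:270,270:400],(390,360),interpolation=cv2.INTER_CUBIC);c=cv2.resize(s[180:300,145:275],(390,360),interpolation=cv2.INTER_CUBIC)
cv2.imwrite("pics/c13.png",np.hstack([a,c]))
E
```

```text
clock: 37.45
position: [0.6421, -0.2363, 0.0457]
ee_rot: [0.006, 0.735, 0.678, 0.005]
contact_force: [14.6, -0.8, -3.7]
width: -0.0002
gripper_force: 7.4
clock: 37.95
position: [0.6599, -0.1536, 0.1851]
ee_rot: [0.003, 0.736, 0.677, 0.001]
contact_force: [0.5, 0.9, 0.2]
width: 0.0002
gripper_force: 0.0
clock: 38.45
position: [0.6565, 0.0554, 0.1802]
ee_rot: [-0.003, 0.733, 0.681, -0.0]
contact_force: [-0.5, -0.7, -0.2]
width: -0.0003
gripper_force: 0.0
```

View pics/c13.png

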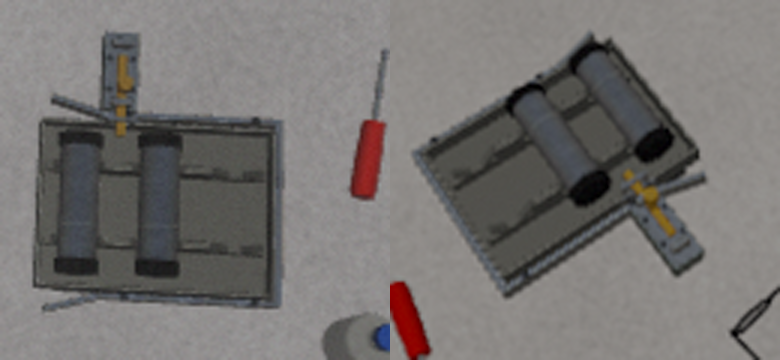

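The picture shows the tray home against the stop, both cases in their saddles, and the bolt through the keeper with its tip at crop (121,130). The bystanders are untouched and the arm is clear, so I'll hand in.

```bash
python3 -m inch '[{"claw":-1,"travel":[0,0,0],"turn":0},{"claw":-1,"travel":[0,0,0],"turn":0}]' && python3 -c "
from rig import ticket
print(ticket.sign_off())"
```

```text
clock: 38.75
position: [0.6585, 0.0469, 0.1807]
ee_rot: [-0.0, 0.736, 0.677, -0.001]
contact_force: [-0.3, -0.6, 0.5]
width: 0.0004
gripper_force: 0.0
the job is handed in; nothing more can be done
None
```

Job handed in at 38.75 s: both cases present lie in saddles 2 and 3, the tray is home against the back stop and the bolt is through the keeper; the last picture shows this, but sign-off returned no verdict.

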